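# Stack two drying boards on a four-post stand

## Task

Lift the glaze canister off the post stand, keep it upright, and set it on the middle of the round terracotta tile. Then stack the drying boards on the stand, blue-handled board first and orange-handled board above it, so that all four posts come up through the corner holes of each and each board sits level and fully down. Leave the cups, bowl, jar, plaster mould and brush where they are.

Things in the scene. Friction and masses are not known exactly. Their poses are not given: they have to be found in the camera images.
- stand: Dark wooden base plate of the post stand, 180 mm (its x) by 230 mm (its y), 16 mm thick, fixed to the table; origin: centre of its underside, z up. On it a bolted steel frame: strips 4 mm high, 26 mm wide, along y at x = -60 and +60 mm, and four rigid upright steel posts, 12 mm diameter, tops (1.5 mm chamfer) 140 mm above the plate's underside.
- stand_top (a point): Centre of the base plate's top face, same axes. The posts form a rectangle 120 mm (x) by 150 mm (y), parallel to the plate, centred in x. But the frame is bolted through slots: the whole rectangle is shifted along the plate's y by -14 to +14 mm. These measured poses do not show the shift: find it by touch or by sight. It is fixed during a run.
- blue_board_mid (a point): Plywood drying board, blue handle, 0.32 kg. Point: board's centre, halfway through its 12 mm thickness, 48 mm above the underside of its feet; x along its 160 mm side, y along 190 mm. Through holes of 15.6 mm at x = +-60, y = +-75 mm. Feet 42 mm high, 16 by 22 mm, at x = +-34, y = +-75 mm. Lower tier: feet on the base plate, point 64 mm above the plate's underside. Fits either way round.
- blue_board_bar (a point): Middle of the blue board's handle bar (32 mm above its mid point, same axes): a straight bar along the board's y, 18 mm wide (x), 20 mm high, 100 mm long; its top is 36 mm above the board's top face. It stands on two 18 mm square blocks at y = +-41 mm.
- orange_board_mid (a point): The same board with an orange handle: same sizes, point and axes. As the upper tier its feet rest on the top face of the blue board, and this point is then 118 mm above the underside of the base plate.
- orange_board_bar (a point): Middle of the orange board's handle bar, the same as on the blue board.
- canister_mid (a point): White round canister with a blue band and steel lid, 72 mm diameter, 130 mm high with its handle, 0.45 kg, at first on the plate between the posts. Point: on its axis, 65 mm above its underside. Rigid arched bail handle of 10 mm round bar: straight level top run along the canister's y, 44 mm long, its centre 60 mm above this point; lid top 13 mm above this point.
- tile: Round terracotta tile, 100 mm diameter and 6 mm thick, fixed on the table; origin at the centre of its underside.

How it is judged (in metres and radians):
On the way, in this order (a step that is already met when the one before it is completed fails the run):
1. the canister stands upright on the tile, let go (horizontal distance between canister_mid and tile below 0.035 m and height (world z) of canister_mid between 0.065 and 0.078 m and angle between canister_mid's own z axis and vertical below 0.06 rad and contact force between canister and the fingers below 0.1 N and linear speed of canister below 0.02 m/s), for 0.2 s.
2. the blue-handled board sits fully down over the four posts (z of blue_board_mid in the frame of stand between 0.059 and 0.069 m and x of blue_board_mid in the frame of stand between -0.015 and 0.015 m and y of blue_board_mid in the frame of stand between -0.03 and 0.03 m and angle between blue_board_mid's own z axis and vertical below 0.04 rad and angle between the y axis of blue_board_mid and the y axis of stand, either way round below 0.12 rad and contact force between blue_board and the fingers below 0.1 N and linear speed of blue_board below 0.02 m/s), for 0.2 s.
3. the orange-handled board sits fully down over the four posts, on the blue one (z of orange_board_mid in the frame of stand between 0.113 and 0.123 m and x of orange_board_mid in the frame of stand between -0.015 and 0.015 m and y of orange_board_mid in the frame of stand between -0.03 and 0.03 m and angle between orange_board_mid's own z axis and vertical below 0.04 rad and angle between the y axis of orange_board_mid and the y axis of stand, either way round below 0.12 rad and contact force between orange_board and the fingers below 0.1 N and linear speed of orange_board below 0.02 m/s), for 0.2 s.
At the end, for the whole second after the job is handed in: Canister upright (0.06 rad) on the tile, axis within 35 mm of its centre; blue board over all posts, point 64 mm above the plate underside, orange board above it at 118 mm (each within 5 mm), level within 0.04 rad, aligned within 0.12 rad; all three let go and at rest (all of step 1 and all of step 2 and all of step 3); the robot touches nothing.
It fails at once if a cup, the bowl, the jar, the mould or the brush is moved by more than 40 mm (distance of any of cup_a, cup_b, bowl, jar, mould, brush from where it was at the start of the episode above 0.04 m).
It fails at once if the canister is tipped by more than 0.6 rad (angle between canister_mid's own z axis and vertical above 0.6 rad).
It also fails if it takes over 72 s, if anything falls off the work surface, if the arm or the gripper's body presses on something with over 40 N, if the wrist force passes 120 N, or if a joint passes its speed limit or range.

## Robot

A 6-joint arm with a two-finger parallel gripper is mounted at the origin on the work surface. World frame = base frame: x ahead of the robot, y to its left, z up, the work surface at z = 0. Lengths are in m, angles in degrees, forces in N, time in s.
With the tool pointing down it reaches from about 0.35 to 0.95 m from the base axis. Payload 17.4 kg.
Tool frame: the origin (TCP) lies on the centre line of the jaws, within the pads' length; the fingertips stand 25 mm ahead of it and the grasp point (between the pads) lies 6 mm ahead of it; z points along the fingers, y is the direction in which the jaws open and shut (so a half turn about z gives the same grasp; the last joint's range is limited). The gripper opens to 93 mm and grips with 3 to 60 N. Pads are 15 mm wide; open, the fingers measure 128 mm over their backs; the gripper's body (75 mm by 188 mm) begins 65 mm behind the grasp point.
Start: joints at [64.068, 6.646, 82.598, -0, 90.757, -2.166], TCP at [0.272, 0.618, 0.22] pointing down, gripper open.
Joint ranges: [-162.19, 162.19], [-47.58, 125.68], [4.15, 143.07], [-65.23, 245.23], [0.69, 171.88], [-170.13, 170.13]. Speed limits (degrees/s): [108.29, 108.29, 127.2, 180, 180, 180].

## Interface

Orientations are given as [roll, pitch, yaw] about the fixed x, y, z axes, in that order (R = Rz(yaw) Ry(pitch) Rx(roll)).
In Python, from bench import observe, snapshot, finish_job gives the robot as it stands.
- The arm moves only by the tool send_rows, never from a script. Its argument "series" is a list of rows, each an object with "translation": the shift along the tool's x, y, z in m, a list of three; "twist": the turn about the tool's z in degrees. In form: [{"translation": [tx, ty, tz], "twist": twist}, ...]. A call has exactly 5 rows; each row is the pose to reach, as a shift and turn from the pose measured when the call began, along the tool's axes at that moment; what a row does not reach only later rows make up. A row lasts 1/10 s, in which the tool goes at most 50 mm and 8.59 degrees, less where a joint would pass 70% of its speed; a pose out of reach is approached as far as the arm can. A call with a gripper value outside its range is refused whole. "grip" is the closure, from 0 (fully open) to 1 (shut), set as the call begins (left out, the last holds). The fingers move at their own pace and stop on an object; "squeeze" is the grip in N (left out, the last holds). Time passes only in rows, so rows that repeat a pose let the fingers close, or fill a call up. It gives the time, the measured TCP pose, the force and the opening at its end, in the units of the state.
- observe(): the state, without advancing time (a new reading comes with each control period).
- snapshot(name): name is "side" or "top"; returns a dict with "frame" (400x640x3 uint8, red, green, blue), "mtx" (3x3 intrinsics, pixels), "D" ([k1, k2, p1, p2, k3] as OpenCV has them; the pictures are not rectified), "pose" (4x4, takes a point from camera to world coordinates). Camera axes: x right, y up, looking along -z (the intrinsics and any distortion apply to the point x, -y, -z); pixel columns grow to the right and rows downward; lengths in m; the calibration is good to about 2 mm. A picture is of the moment at which its call begins. There is no depth.
- finish_job(): hands the job in, once; it reports no verdict.
The state is a dict: "time": time; "joint_pos": joint angles; "joint_velocities": joint speeds; "joint_efforts": joint torques, N m; "eef_pos": TCP position; "ee_rot": TCP orientation; "ft_force": force on the tool from outside, world axes, zero at the start; "torque": the same for the moment, N m; "grip_width": finger opening in m.
Only numpy, scipy, OpenCV 4.12 (cv2) and the standard library are available. Lean on these libraries where they do the work, as an engineer would, in place of code of your own. Each camera call takes 0.05 s, during which the arm holds its last target.

## Working session

There is one attempt and no reset: what is moved stays moved. The work goes in short steps, Python scripts to look and compute and a tool call to move; the robot and the scene stay as the last step left them, time stands still between calls to the robot, and variables do not carry over. Pictures are saved under pics/ and viewed, and the job is handed in when it is done.

Besides the shell and the picture viewer there is one more tool, called after ">>>" in YAML: its name, and indented under it one key for each argument. send_rows: Moves the arm, as the interface text tells. Its arguments: {"type":"object","properties":{"series":{"type":"array"},"grip":{"type":"number"},"squeeze":{"type":"number"}},"required":["series"]}

```bash
mkdir -p pics; ls; python3 - <<'E'
from bench import observe,snapshot
import cv2,numpy as np
print(observe())
for n in("side","top"):
    s=snapshot(n); cv2.imwrite(f"pics/{n}0.png",s["frame"][:,:,::-1]); print(n,s["mtx"],s["D"],s["pose"])
E
```

```text
pics
{'time': 0.0, 'joint_pos': array([ 6.40678778e+01,  6.67486329e+00,  8.26378846e+01,  1.14663098e-03,
        9.07563273e+01, -2.16328210e+00]), 'joint_velocities': array([-0.02241696, -0.06479601, -0.0271027 , -0.05188104,  0.08971749,
        0.06489097]), 'joint_efforts': array([ 6.06910864e-03, -7.21270680e+01, -6.22589350e+01,  7.82849779e-02,
        2.42128735e-02, -9.35924891e-05]), 'eef_pos': array([0.27193824, 0.61756191, 0.21877331]), 'ee_rot': array([-1.79931017e+02, -3.75314127e-03,  1.56231172e+02]), 'ft_force': array([ 0.59732658,  0.08426189, -0.09475523]), 'torque': array([ 0.04237476, -0.02188788,  0.02305416]), 'grip_width': 0.09303812715754198}
side [[401.79858656   0.         314.04332938]
 [  0.         401.79858656 202.3499032 ]
 [  0.           0.           1.        ]] [-0.03891441  0.          0.          0.          0.        ] [[-0.99967116  0.00408833 -0.02531533  0.53065368]
 [-0.02001871 -0.74138285  0.67078367  0.69427545]
 [-0.01602596  0.67106986  0.74122089  0.85069045]
 [ 0.          0.          0.          1.        ]]
top [[484.80846756   0.         320.23139307]
 [  0.         484.80846756 204.58656635]
 [  0.           0.           1.        ]] [-0.12866131  0.          0.          0.          0.        ] [[ 0.01496356  0.99770778 -0.06599459  0.45590391]
 [-0.99969882  0.01621209  0.01842377  0.01519744]
 [ 0.01945145  0.06569903  0.99764988  1.2429462 ]
 [ 0.          0.          0.          1.        ]]
```

View pics/side0.png

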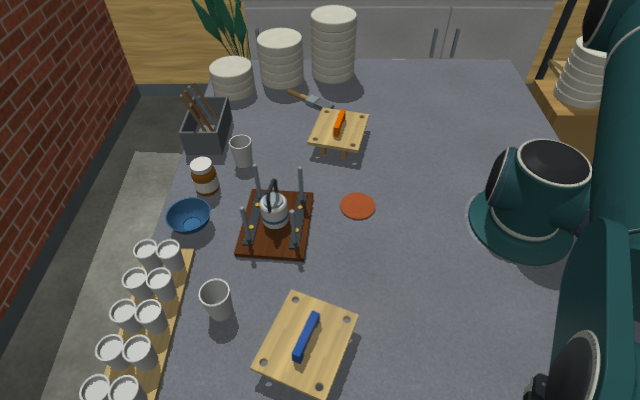

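View pics/top0.png

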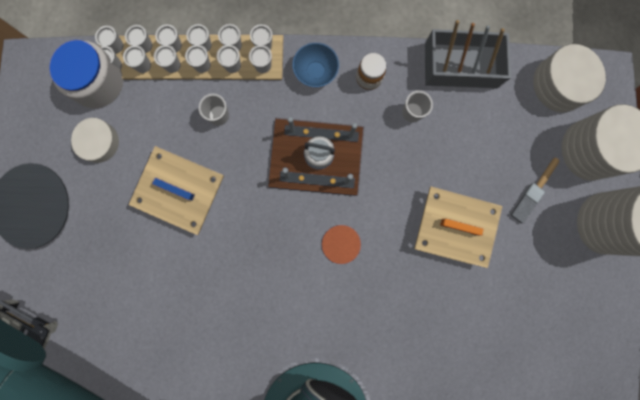

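The side view shows the stand at about (275,225), the tile at (357,206), the blue board at (306,342) and the orange board at (339,128). The top view shows the stand at (316,157), the tile at (341,244), the blue board at (176,190) and the orange board at (459,227). Next I'll zoom in and measure.

```bash
cat > h.py <<'E'
import cv2,numpy as np
from bench import observe,snapshot
def ray(s,uv):
    p=cv2.undistortPoints(np.array(uv,float).reshape(-1,1,2),s["mtx"],s["D"]).reshape(-1,2)
    d=np.c_[p[:,0],-p[:,1],-np.ones(len(p))]@s["pose"][:3,:3].T
    return s["pose"][:3,3],d
def onz(s,uv,z):
    o,d=ray(s,uv); t=(z-o[2])/d[:,2]; return o+d*t[:,None]
def proj(s,P):
    P=np.atleast_2d(P); c=(P-s["pose"][:3,3])@s["pose"][:3,:3]
    c=c*[1,-1,-1]
    return cv2.projectPoints(c,np.zeros(3),np.zeros(3),s["mtx"],np.array(s["D"],float))[0].reshape(-1,2)
def tri(sa,ua,sb,ub):
    oa,da=ray(sa,ua);ob,db=ray(sb,ub);da=da[0]/np.linalg.norm(da[0]);db=db[0]/np.linalg.norm(db[0])
    t=np.linalg.lstsq(np.c_[da,-db],ob-oa,rcond=None)[0]
    a=oa+da*t[0];b=ob+db*t[1];return (a+b)/2,np.linalg.norm(a-b)
def crop(s,name,x0,y0,x1,y1,k):
    c=s["frame"][y0:y1,x0:x1,::-1]
    cv2.imwrite(f"pics/{name}.png",cv2.resize(c,None,fx=k,fy=k,interpolation=cv2.INTER_CUBIC))
def blobs(s,lo,hi,amin=40):
    h=cv2.cvtColor(s["frame"],cv2.COLOR_RGB2HSV); m=cv2.inRange(h,np.array(lo),np.array(hi))
    n,l,st,c=cv2.connectedComponentsWithStats(m)
    return [(c[i],st[i],(l==i).astype(np.uint8)) for i in range(1,n) if st[i][4]>=amin]
E
python3 - <<'E'
from h import *
import pickle
S={n:snapshot(n) for n in("side","top")}
pickle.dump(S,open("s0.pkl","wb"))
crop(S["side"],"c_side_stand",225,155,335,265,6)
crop(S["top"],"c_top_stand",255,110,375,205,6)
for n in S:
    print(n)
    for nm,lo,hi in(("blue",(105,150,60),(125,255,255)),("orange",(3,200,150),(16,255,255)),("terra",(2,120,80),(12,220,255)),("wood",(12,60,120),(28,200,255))):
        for c,st,m in blobs(S[n],lo,hi,100): print(nm,c.round(1),st)
E
```

```text
side
blue [303.8 337. ] [292 311  27  52 403]
terra [289.2 198.9] [279 191  18  20 138]
terra [357.3 205.7] [340 193  35  27 739]
terra [260.6 240. ] [254 217  20  38 210]
terra [303.7 235.3] [300 219   9  34 111]
wood [163.5  39.3] [ 105    0  125   84 6642]
wood [573.   26.8] [556   0  33  53 694]
wood [543.2  45.9] [532  28  23  37 285]
wood [531.5  74. ] [526  68  12  13 101]
wood [552.3  93.1] [535  70  39  46 597]
wood [339.  128.8] [ 308  107   61   43 1566]
wood [186.9 256.7] [181 249  13  24 165]
wood [305.8 344.5] [ 250  290  109  110 5973]
wood [161.6 359.1] [157 348  11  25 114]
top
blue [74.1 65.1] [  50   41   49   49 1864]
blue [172.5 188.8] [154 180  38  18 173]
terra [279.6 125.3] [275 120  12  13 104]
terra [322.1 125.3] [295 122  55   8 160]
terra [344.4 163.2] [ 312  128   50   66 1113]
terra [283.6 152.4] [270 136  38  43 762]
terra [295.7 186. ] [270 182  50   9 227]
terra [340.8 244. ] [ 322  226   38   37 1104]
wood [274.5  59.6] [255  35  28  44 572]
wood [244.7  55.1] [240  46  13  19 116]
wood [176.  190.2] [ 129  147   94   87 4334]
wood [458.2 227.1] [ 415  187   87   80 4572]
```

View pics/c_side_stand.png

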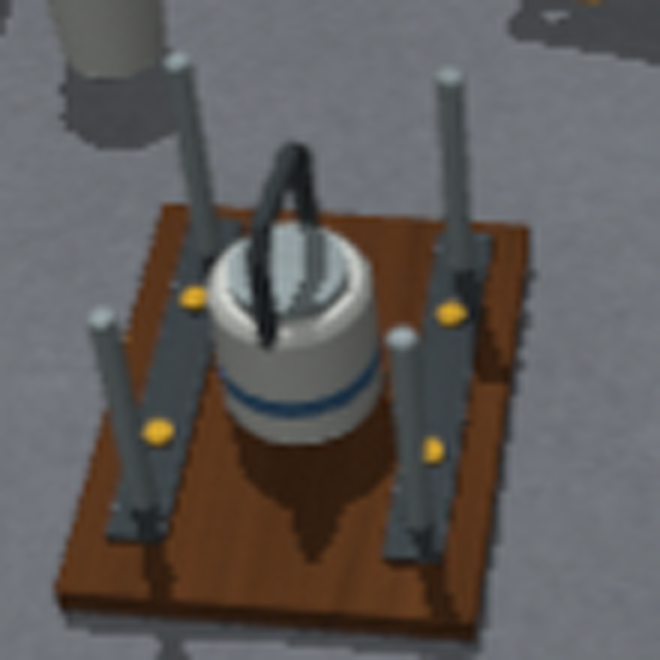

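View pics/c_top_stand.png

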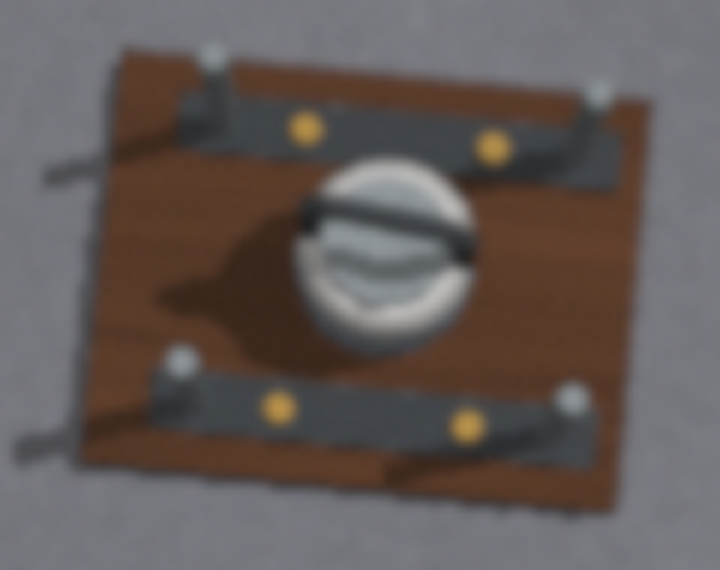

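Posts tops are clear in both crops. Side crop pixels, times 6: (180,62), (450,76), (102,319), (402,337). Top crop: (213,57), (598,95), (182,362), (572,400). The boards are next.

```bash
python3 - <<'E'
from h import *
import pickle
S=pickle.load(open("s0.pkl","rb"))
a,b=S["side"],S["top"]
f=lambda P,x,y,k=6:[(x+(u+.5)/k-.5,y+(v+.5)/k-.5) for u,v in P]
# side order: (far-left, far-right, near-left, near-right): +x/-y , -x/-y, +x/+y, -x/+y
sp=f([(180,62),(450,76),(102,319),(402,337)],225,155)
tp=f([(598,95),(572,400),(213,57),(182,362)],255,110)
A=onz(a,sp,.14);B=onz(b,tp,.14)
print("side\n",A.round(4),"\ntop\n",B.round(4))
for i in range(4): print(tri(a,[sp[i]],b,[tp[i]]))
for Q in(A,B,(A+B)/2):
    c=Q.mean(0); y=(Q[2]-Q[0]+Q[3]-Q[1]); x=(Q[0]-Q[1]+Q[2]-Q[3])
    print(c.round(4),np.degrees(np.arctan2(-y[0],y[1])),np.degrees(np.arctan2(x[1],x[0])),np.linalg.norm(y)/2,np.linalg.norm(x)/2)
crop(a,"c_side_blue",245,285,365,400,6)
crop(b,"c_top_blue",120,140,230,240,6)
crop(a,"c_side_or",300,98,380,163,8)
crop(b,"c_top_or",408,180,508,275,7)
E
```

```text
side
 [[ 0.7133 -0.0802  0.14  ]
 [ 0.5949 -0.0715  0.14  ]
 [ 0.7263  0.0693  0.14  ]
 [ 0.6071  0.078   0.14  ]] 
top
 [[ 0.714  -0.0813  0.14  ]
 [ 0.5951 -0.0723  0.14  ]
 [ 0.7261  0.0676  0.14  ]
 [ 0.6071  0.0769  0.14  ]]
(array([ 0.71391505, -0.08136319,  0.13902578]), np.float64(0.0006791628864496033))
(array([ 0.59509455, -0.07235697,  0.1392116 ]), np.float64(0.00022788580809762464))
(array([0.72669248, 0.06769013, 0.13810804]), np.float64(0.00030285831292283525))
(array([0.60724598, 0.07699502, 0.13887373]), np.float64(9.72204057453707e-05))
[ 0.6604 -0.0011  0.14  ] -4.813691792967653 -4.184976196487806 0.1500386432168243 0.11914652485224236
[ 0.6606 -0.0023  0.14  ] -4.615966515614848 -4.402958063249722 0.14953564535829475 0.11928128559546443
[ 0.6605 -0.0017  0.14  ] -4.714995148993679 -4.294028732233336 0.14978692130939106 0.11921368953280155
```

View pics/c_side_blue.png

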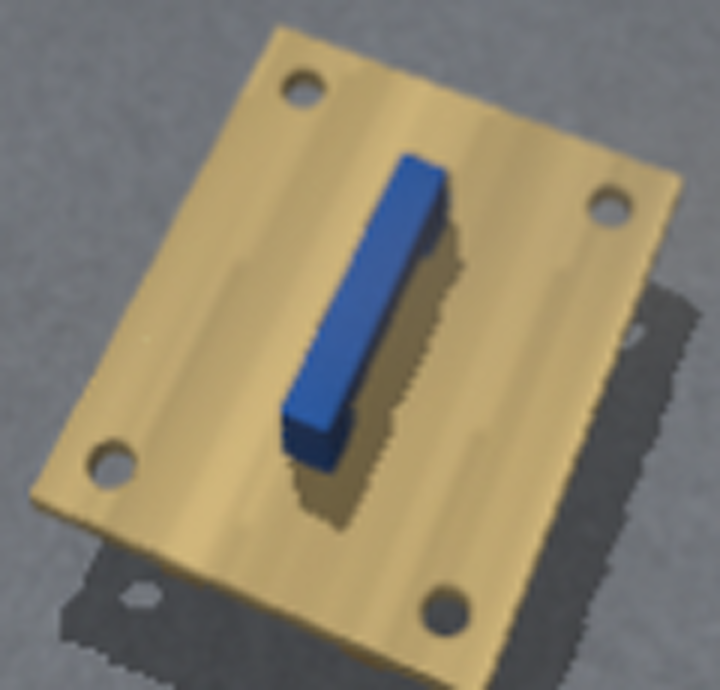

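View pics/c_top_blue.png

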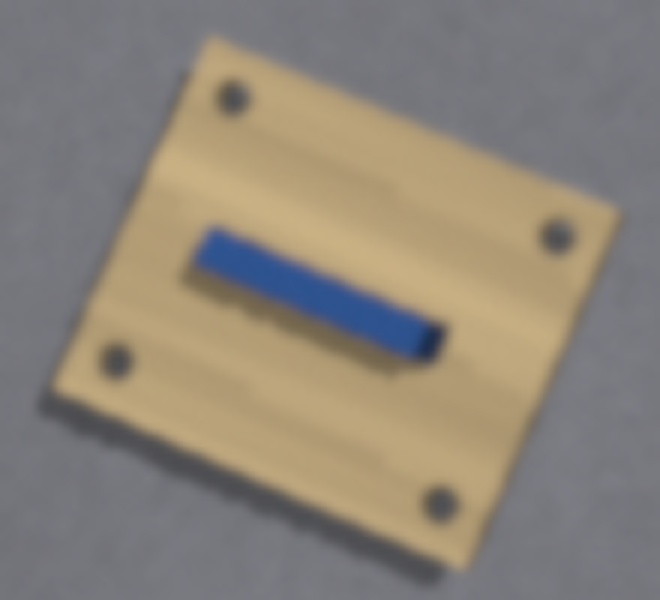

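View pics/c_side_or.png

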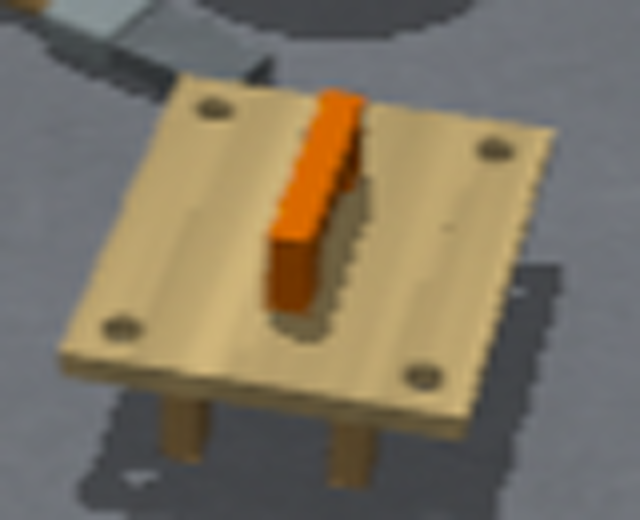

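View pics/c_top_or.png

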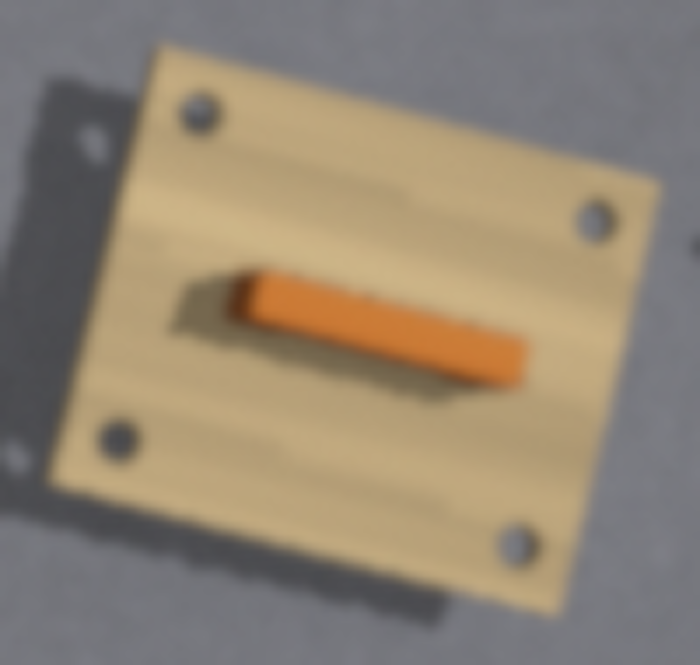

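Hole centres are clear in all four crops. Next: board poses, the canister and the tile.

```bash
python3 - <<'E'
from h import *
import pickle
S=pickle.load(open("s0.pkl","rb"))
a,b=S["side"],S["top"]
f=lambda P,x,y,k=6:[(x+(u+.5)/k-.5,y+(v+.5)/k-.5) for u,v in P]
def pose(Q,n):
    c=Q.mean(0); y=(Q[2]-Q[0]+Q[3]-Q[1]); x=(Q[0]-Q[1]+Q[2]-Q[3])
    print(n,c.round(4),"yaw",np.degrees(np.arctan2(-y[0],y[1])).round(2),np.degrees(np.arctan2(x[1],x[0])).round(2),(np.linalg.norm(y)/2).round(4),(np.linalg.norm(x)/2).round(4))
# order +x-y, -x-y, +x+y, -x+y
pose(onz(a,f([(303,88),(609,206),(111,464),(445,611)],245,285),.054),"blue side")
pose(onz(b,f([(557,236),(440,504),(232,97),(117,361)],120,140),.054),"blue top")
pose(onz(a,f([(214,108),(495,150),(121,328),(422,377)],300,98,8),.054),"or side")
pose(onz(b,f([(597,221),(518,546),(200,112),(119,441)],408,180,7),.054),"or top")
print("tile",onz(a,[(357.3,205.7)],.006),onz(b,[(340.8,244.0)],.006))
# can
crop(b,"can_top",298,128,342,175,14)
crop(a,"can_side",255,172,292,232,10)
# predicted posts base / strips
print(onz(b,f([(388,245)],255,110),.094))
E
```

```text
blue side [0.5667 0.3533 0.054 ] yaw -22.08 -22.16 0.1499 0.1196
blue top [0.5665 0.3527 0.054 ] yaw -22.2 -21.93 0.1497 0.1198
or side [ 0.4849 -0.3542  0.054 ] yaw -14.04 -14.31 0.1509 0.12
or top [ 0.485  -0.3536  0.054 ] yaw -14.02 -14.11 0.1503 0.1205
tile [[ 0.43768137 -0.0581205   0.006     ]] [[ 0.43792251 -0.06157731  0.006     ]]
[[ 0.66197425 -0.00172049  0.094     ]]
```

View pics/can_top.png

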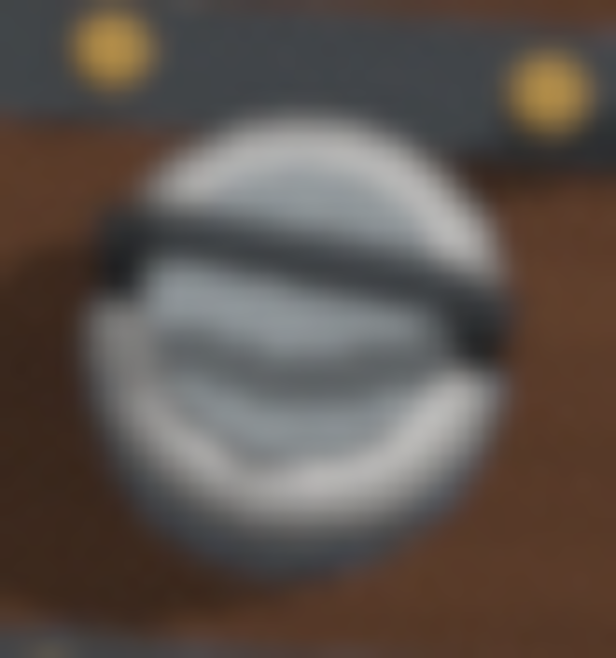

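View pics/can_side.png

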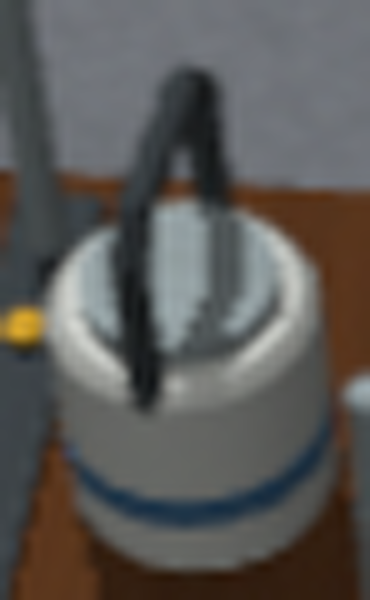

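Handle in the top crop: a dark bar from (140,228) to (480,300), middle (310,263).

```bash
python3 - <<'E'
from h import *
import pickle
S=pickle.load(open("s0.pkl","rb"))
a,b=S["side"],S["top"]
f=lambda P,x,y,k=6:[(x+(u+.5)/k-.5,y+(v+.5)/k-.5) for u,v in P]
Q=onz(b,f([(200,238),(420,284),(310,262)],298,128,14),.141);print(Q,np.degrees(np.arctan2(-(Q[0]-Q[1])[0],(Q[0]-Q[1])[1])))
Q=onz(a,f([(140,195),(190,78)],255,172,10),.141);print(Q,np.degrees(np.arctan2(-(Q[0]-Q[1])[0],(Q[0]-Q[1])[1])))
for n,s,k in(("s",a,10),("t",b,14)):
    x0,y0=(255,172) if n=="s" else (298,128)
    for P in([.6625,-.001,.141],[.6625,-.001,.094]):
        print(n,(proj(s,P)-[x0,y0]+.5)*k)
# tile ellipse
for s,c0 in((a,(357,206)),(b,(341,244))):
    for c,st,m in blobs(s,(2,120,80),(12,255,255),600):
        if abs(c-c0).max()<4:
            cn=max(cv2.findContours(m,0,cv2.CHAIN_APPROX_NONE)[0],key=len); e=cv2.fitEllipse(cn); print(e,onz(s,[e[0]],.006))
E
```

```text
[[ 0.66694082  0.01627205  0.141     ]
 [ 0.65994789 -0.02000063  0.141     ]
 [ 0.66327283 -0.00186725  0.141     ]] -10.912046146851985
[[ 0.66724622  0.01526239  0.141     ]
 [ 0.65853808 -0.02559181  0.141     ]] -12.032613266623704
s [[165.86710947 148.17462197]]
s [[183.28378602 276.49532293]]
t [[305.15307662 267.04071315]]
t [[300.33946083 317.72574844]]
((357.2936096191406, 205.6598358154297), (25.888755798339844, 34.24125671386719), 95.17835998535156) [[ 0.43769144 -0.05827154  0.006     ]]
((340.78594970703125, 244.04684448242188), (36.40934753417969, 36.7894172668457), 78.11837005615234) [[ 0.43780282 -0.06154301  0.006     ]]
```

Canister is at (0.663, -0.002) with yaw about -11.5°, and the tile at (0.438, -0.060). Next is a helper that turns a target into tool-frame shifts.

```bash
cat >> h.py <<'E'
from scipy.spatial.transform import Rotation as Ro
def go(x,y,z,yaw):
    o=observe(); R=Ro.from_euler("xyz",o["ee_rot"],degrees=True).as_matrix()
    d=R.T@(np.array([x,y,z])-o["eef_pos"]); t=(o["ee_rot"][2]-yaw+180)%360-180
    print("t",o["time"].round(2),"pos",o["eef_pos"].round(4),"rpy",o["ee_rot"].round(2),"F",o["ft_force"].round(2),"T",o["torque"].round(2),"w",round(float(o["grip_width"]),4),"j6",o["joint_pos"][5].round(1))
    print("MOVE",d.round(4),"twist",t.round(2))
E
python3 -c "
from h import *
go(.663,-.002,.24,78.5)"
```

```text
Traceback (most recent call last):
  File "h.py", line 28, in go
    print("t",o["time"].round(2),"pos",o["eef_pos"].round(4),"rpy",o["ee_rot"].round(2),"F",o["ft_force"].round(2),"T",o["torque"].round(2),"w",round(float(o["grip_width"]),4),"j6",o["joint_pos"][5].round(1))
              ^^^^^^^^^^^^^^^
AttributeError: 'float' object has no attribute 'round'
```

```bash
sed -i 's/o\["time"\].round(2)/round(o["time"],2)/' h.py
python3 -c "
from h import *
go(.663,-.002,.24,78.5)"
```

```text
t 0.2 pos [0.272  0.6176 0.2191] rpy [-179.96   -0.    156.23] F [ 0.25 -0.02 -0.42] T [-0.    0.    0.04] w 0.0929 j6 -2.2
MOVE [-0.6076 -0.4095 -0.0206] twist 77.73
```

>>> send_rows:
  series:
    - {"translation": [-0.03,-0.02,-0.02],"twist": 4}
    - {"translation": [-0.07,-0.05,-0.02],"twist": 11}
    - {"translation": [-0.11,-0.075,-0.02],"twist": 19}
    - {"translation": [-0.15,-0.1,-0.02],"twist": 27}
    - {"translation": [-0.19,-0.13,-0.02],"twist": 35}
  grip: 0
  squeeze: 40

```text
time: 0.7
eef_pos: [0.3942, 0.4206, 0.239]
ee_rot: [-180.0, 0.0, 120.9]
ft_force: [0.2, 0.4, -0.7]
grip_width: 0.0929
```

```bash
python3 -c "
from h import *
go(.663,-.002,.24,78.5)"
```

```text
t 0.7 pos [0.3942 0.4206 0.239 ] rpy [-1.7996e+02  3.0000e-02  1.2093e+02] F [ 0.21  0.42 -0.67] T [-0.11 -0.01  0.03] w 0.0929 j6 13.4
MOVE [-0.5007  0.0134 -0.0008] twist 42.43
```

Tracks well.

>>> send_rows:
  series:
    - {"translation": [-0.05,0,0],"twist": 8}
    - {"translation": [-0.1,0.003,0],"twist": 16}
    - {"translation": [-0.15,0.005,0],"twist": 24}
    - {"translation": [-0.2,0.006,0],"twist": 32}
    - {"translation": [-0.25,0.007,0],"twist": 40}

```text
time: 1.2
eef_pos: [0.5283, 0.2093, 0.2392]
ee_rot: [180.0, 0.0, 80.6]
ft_force: [0.2, 1.1, -0.4]
grip_width: 0.0928
```

```bash
python3 -c "
from h import *
go(.663,-.002,.24,78.5)"
```

```text
t 1.2 pos [0.5283 0.2093 0.2392] rpy [1.80e+02 3.00e-02 8.06e+01] F [ 0.21  1.08 -0.39] T [0.01 0.05 0.06] w 0.0928 j6 28.5
MOVE [-0.1865  0.1674 -0.0007] twist 2.1
```

>>> send_rows:
  series:
    - {"translation": [-0.037,0.033,0],"twist": 2}
    - {"translation": [-0.073,0.066,0],"twist": 2}
    - {"translation": [-0.11,0.099,0],"twist": 2}
    - {"translation": [-0.147,0.132,0],"twist": 2}
    - {"translation": [-0.182,0.163,0],"twist": 2}

```text
time: 1.7
eef_pos: [0.6602, 0.001, 0.2392]
ee_rot: [180.0, 0.0, 78.6]
ft_force: [1.0, 0.4, 0.5]
grip_width: 0.0925
```

```bash
python3 -c "
from h import *
go(.663,-.002,.147,78.5)
a=snapshot('side');crop(a,'p1s',200,100,360,240,5)
a=snapshot('top');crop(a,'p1t',255,100,375,205,5)"
```

```text
t 1.7 pos [0.6602 0.001  0.2392] rpy [1.800e+02 3.000e-02 7.858e+01] F [1.01 0.38 0.5 ] T [-0.09  0.06 -0.03] w 0.0925 j6 9.3
MOVE [-0.0023  0.0033  0.0922] twist 0.08
```

View pics/p1s.png

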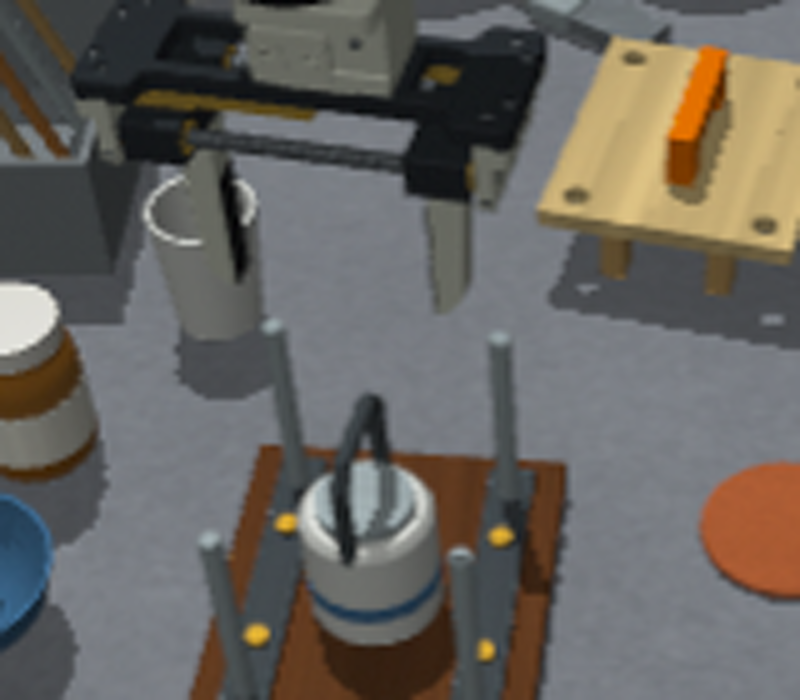

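Open fingers straddle the handle, tips at about (235,270) and (448,300) in this crop, clear of the posts. Descending.

>>> send_rows:
  series:
    - {"translation": [-0.002,0.003,0.02],"twist": 0}
    - {"translation": [-0.002,0.003,0.045],"twist": 0}
    - {"translation": [-0.002,0.003,0.07],"twist": 0}
    - {"translation": [-0.002,0.003,0.087],"twist": 0}
    - {"translation": [-0.002,0.003,0.092],"twist": 0}

```text
time: 2.3
eef_pos: [0.6626, -0.0035, 0.144]
ee_rot: [-179.8, 0.1, 78.4]
ft_force: [-0.0, 0.9, -0.4]
grip_width: 0.0929
```

>>> send_rows:
  series:
    - {"translation": [0,0,0],"twist": 0}
    - {"translation": [0,0,0],"twist": 0}
    - {"translation": [0,0,0],"twist": 0}
    - {"translation": [0,0,0],"twist": 0}
    - {"translation": [0,0,0],"twist": 0}
  grip: 1

```text
time: 2.8
eef_pos: [0.6628, -0.0035, 0.1446]
ee_rot: [-179.8, 0.1, 78.4]
ft_force: [-0.0, -0.6, -0.4]
grip_width: 0.0579
```

>>> send_rows:
  series:
    - {"translation": [0,0,0],"twist": 0}
    - {"translation": [0,0,0],"twist": 0}
    - {"translation": [0,0,0],"twist": 0}
    - {"translation": [0,0,-0.003],"twist": 0}
    - {"translation": [0,0,-0.006],"twist": 0}

```text
time: 3.3
eef_pos: [0.6628, -0.0035, 0.1508]
ee_rot: [-179.8, 0.1, 78.4]
ft_force: [-0.5, -0.2, 0.3]
grip_width: 0.0176
```

```bash
python3 -c "
from h import *
go(.663,-.002,.287,78.5)
a=snapshot('side');crop(a,'p2s',200,100,360,240,5)"
```

```text
t 3.3 pos [ 0.6628 -0.0035  0.1508] rpy [-1.7983e+02  1.1000e-01  7.8390e+01] F [-0.53 -0.16  0.29] T [-0.11  0.11 -0.02] w 0.0176 j6 9.1
MOVE [ 0.0013 -0.0006 -0.1362] twist -0.11
```

View pics/p2s.png

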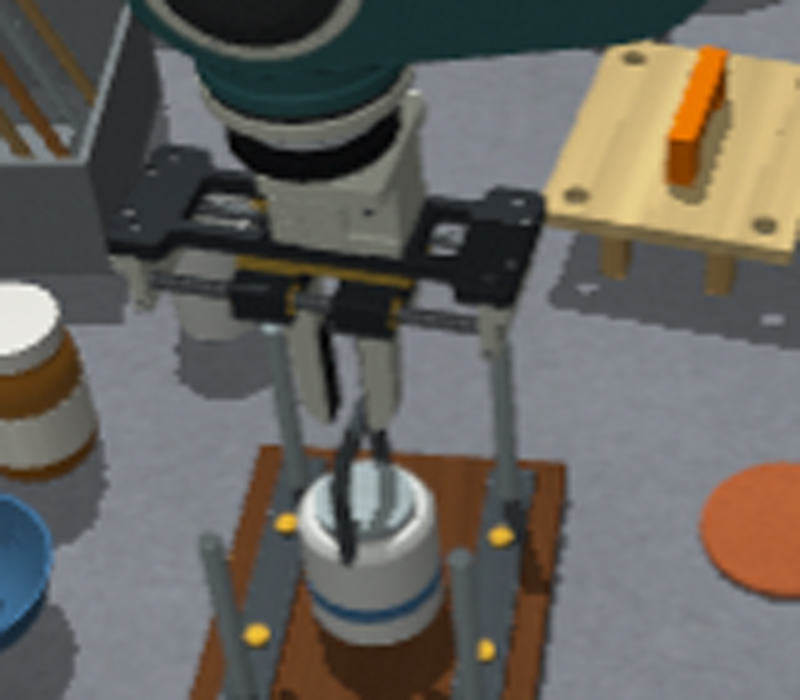

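>>> send_rows:
  series:
    - {"translation": [0,0,0.004],"twist": 0}
    - {"translation": [0,0,0.004],"twist": 0}
    - {"translation": [0,0,0.004],"twist": 0}
    - {"translation": [0,0,0.004],"twist": 0}
    - {"translation": [0,0,0.004],"twist": 0}

```text
time: 3.85
eef_pos: [0.663, -0.0036, 0.1474]
ee_rot: [-179.9, 0.1, 78.4]
ft_force: [0.2, -0.7, -0.5]
grip_width: 0.0004
```

>>> send_rows:
  series:
    - {"translation": [0,0,-0.005],"twist": 0}
    - {"translation": [0,0,-0.015],"twist": 0}
    - {"translation": [0,0,-0.025],"twist": 0}
    - {"translation": [0,0,-0.03],"twist": 0}
    - {"translation": [0,0,-0.03],"twist": 0}

```text
time: 4.35
eef_pos: [0.6635, -0.0035, 0.1789]
ee_rot: [-180.0, 0.1, 78.4]
ft_force: [-0.1, -0.7, -0.6]
grip_width: 0.0003
```

```bash
python3 -c "
from h import *
go(.663,-.002,.287,78.5)
a=snapshot('side');crop(a,'p3s',200,100,360,240,5)"
```

```text
t 4.35 pos [ 0.6635 -0.0035  0.1789] rpy [-1.7998e+02  8.0000e-02  7.8390e+01] F [-0.05 -0.73 -0.57] T [-0.1   0.09 -0.01] w 0.0003 j6 9.1
MOVE [ 0.0012 -0.0009 -0.1081] twist -0.11
```

View pics/p3s.png

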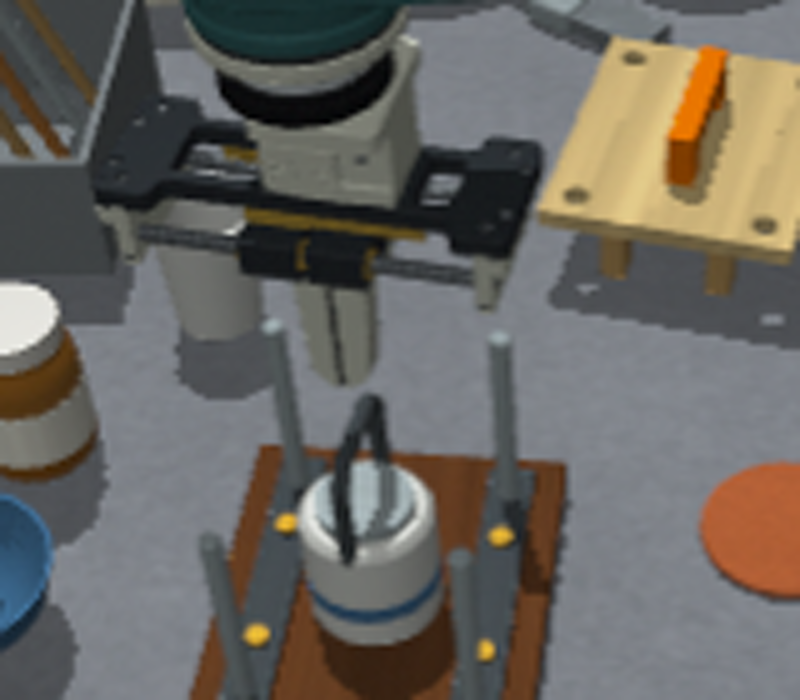

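The grasp missed: the fingers are shut at (343,382) and the canister did not move. I'll compare the tip's pixel with the projected tip position.

```bash
python3 -c "
from h import *
a=snapshot('side');b=snapshot('top')
crop(b,'p4t',255,100,375,205,6)
p=observe()['eef_pos'];print(p)
for dz in(0,-.006,-.025): print(dz,(proj(a,p+[0,0,dz])-[200,100]+.5)*5,(proj(b,p+[0,0,dz])-[255,100]+.5)*6)
print((proj(a,[.663,-.002,.141])-[200,100]+.5)*5)
"
```

```text
[ 0.66297921 -0.00351771  0.17709139]
0 [[350.34073249 378.07312805]] [[397.28666785 263.34635809]]
-0.006 [[351.54671619 386.98036197]] [[396.9580175  266.41880753]]
-0.025 [[355.29672626 414.6624009 ]] [[395.94069259 275.93010024]]
[[357.11518768 432.64463659]]
```

View pics/p4t.png

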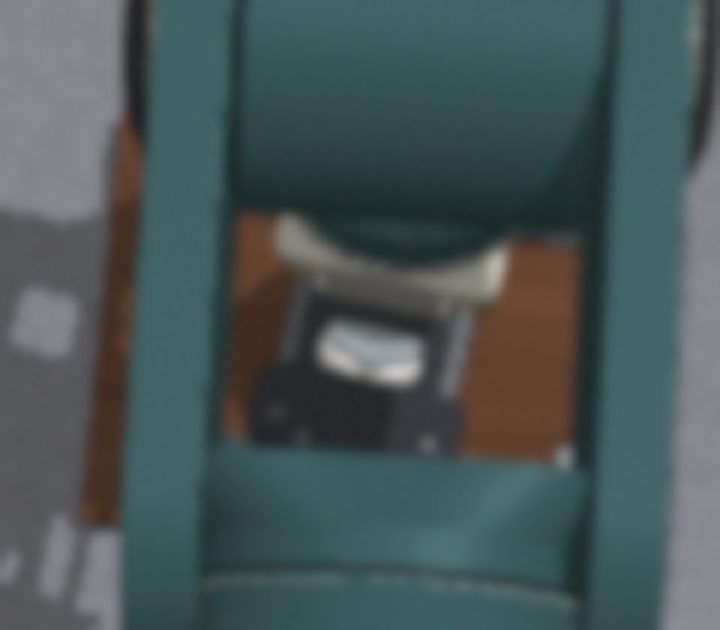

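```bash
python3 -c "
from h import *
go(.57,.25,.2,78.5)"
```

```text
t 4.5 pos [ 0.663  -0.0035  0.1771] rpy [-1.7985e+02  1.0000e-01  7.8390e+01] F [ 0.01 -0.24  0.86] T [-0.1   0.1  -0.02] w 0.0002 j6 9.1
MOVE [ 0.2296 -0.1422 -0.023 ] twist -0.11
```

>>> send_rows:
  series:
    - {"translation": [0.01,-0.005,-0.03],"twist": 0}
    - {"translation": [0.05,-0.03,-0.04],"twist": 0}
    - {"translation": [0.09,-0.055,-0.04],"twist": 0}
    - {"translation": [0.13,-0.08,-0.04],"twist": 0}
    - {"translation": [0.17,-0.105,-0.04],"twist": 0}
  grip: 0.8

```text
time: 5.0
eef_pos: [0.5935, 0.1856, 0.2167]
ee_rot: [-179.8, 0.1, 78.4]
ft_force: [0.9, 1.1, -0.0]
grip_width: 0.0185
```

>>> send_rows:
  series:
    - {"translation": [0.03,-0.02,0],"twist": 0}
    - {"translation": [0.06,-0.037,0],"twist": 0}
    - {"translation": [0.06,-0.037,0],"twist": 0}
    - {"translation": [0.06,-0.037,0],"twist": 0}
    - {"translation": [0.06,-0.037,0],"twist": 0}

```text
time: 5.5
eef_pos: [0.5695, 0.2512, 0.2164]
ee_rot: [-179.8, 0.1, 78.3]
ft_force: [-0.3, -0.3, 0.2]
grip_width: 0.0184
```

```bash
python3 -c "
from h import *
go(.57,.25,.2,78.5)
a=snapshot('side');crop(a,'p5s',220,180,380,300,5)
b=snapshot('top');crop(b,'p5t',155,100,275,205,6)
p=observe()['eef_pos'];print(p)
for dz in(0,-.006,-.025): print(dz,(proj(a,p+[0,0,dz])-[220,180]+.5)*5,(proj(b,p+[0,0,dz])-[155,100]+.5)*6)
"
```

```text
t 5.5 pos [0.5695 0.2512 0.2164] rpy [-1.7982e+02  1.4000e-01  7.8340e+01] F [-0.26 -0.26  0.24] T [-0.06  0.05  0.04] w 0.0184 j6 33.1
MOVE [-0.001   0.0007  0.0164] twist -0.16
[0.56967577 0.2509066  0.21656911]
0 [[420.53636494 366.83768477]] [[281.21007374 490.35449996]]
-0.006 [[421.0886977  375.83225604]] [[284.95057473 492.25463807]]
-0.025 [[422.79675521 403.63645483]] [[296.52164753 498.13181203]]
```

View pics/p5s.png

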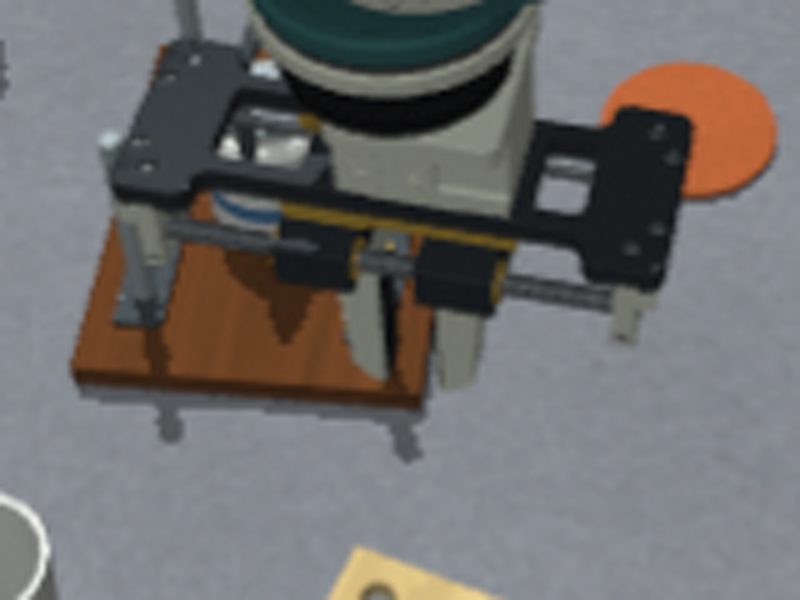

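View pics/p5t.png

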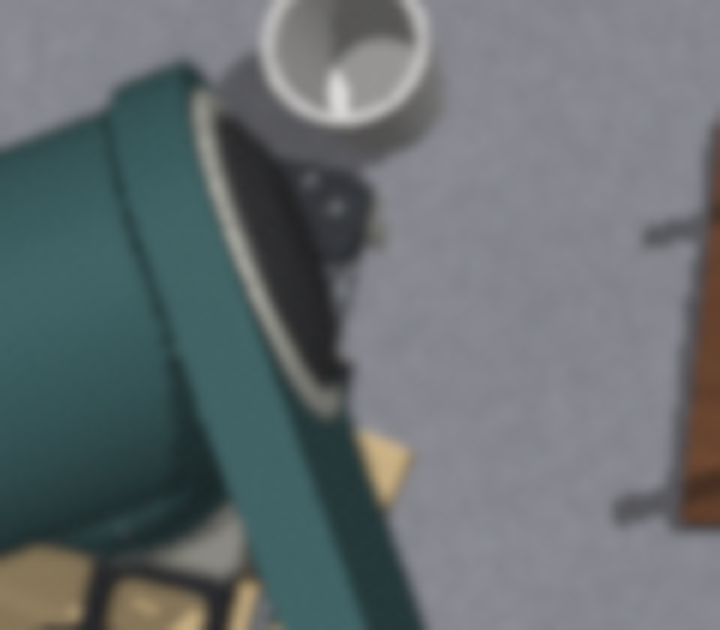

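The fingertips show at about (380–458, 385) in the side crop, but project to (423,404). That means the real tips are either 13–18 mm higher than nominal or offset in y. A touch on bare table will settle the height.

```bash
python3 -c "
from h import *
go(.52,.17,.06,78.5)"
```

```text
t 5.6 pos [0.5697 0.2509 0.2166] rpy [-1.7982e+02  1.3000e-01  7.8300e+01] F [-0.2   0.52  1.  ] T [-0.08  0.06  0.02] w 0.0187 j6 33.1
MOVE [-0.089  -0.0317  0.1569] twist -0.2
```

>>> send_rows:
  series:
    - {"translation": [-0.022,-0.008,0.02],"twist": 0}
    - {"translation": [-0.045,-0.016,0.06],"twist": 0}
    - {"translation": [-0.067,-0.024,0.1],"twist": 0}
    - {"translation": [-0.089,-0.032,0.14],"twist": 0}
    - {"translation": [-0.089,-0.032,0.157],"twist": 0}

```text
time: 6.1
eef_pos: [0.5174, 0.1671, 0.0561]
ee_rot: [-179.6, 0.3, 78.2]
ft_force: [0.1, 0.4, -0.4]
grip_width: 0.0184
```

>>> send_rows:
  series:
    - {"translation": [0,0,0.01],"twist": 0}
    - {"translation": [0,0,0.02],"twist": 0}
    - {"translation": [0,0,0.025],"twist": 0}
    - {"translation": [0,0,0.028],"twist": 0}
    - {"translation": [0,0,0.03],"twist": 0}

```text
time: 6.6
eef_pos: [0.5176, 0.1672, 0.0265]
ee_rot: [-179.7, 0.2, 78.2]
ft_force: [0.6, -0.6, -0.0]
grip_width: 0.0187
```

```bash
python3 -c "
from h import *
go(.52,.17,.02,78.5)
a=snapshot('side');crop(a,'p6s',240,180,400,300,5)
p=observe()['eef_pos'];print(p)
for dz in(0,-.006,-.025): print(dz,(proj(a,p+[0,0,dz])-[240,180]+.5)*5)
"
```

```text
t 6.6 pos [0.5176 0.1672 0.0265] rpy [-179.66    0.24   78.18] F [ 0.63 -0.62 -0.03] T [-0.06  0.05 -0.04] w 0.0187 j6 27.1
MOVE [0.0032 0.0018 0.0065] twist -0.32
[0.51744047 0.16721435 0.02623559]
0 [[449.6536988  452.53773196]]
-0.006 [[449.49624647 459.30951864]]
-0.025 [[449.00670155 480.34325464]]
```

View pics/p6s.png

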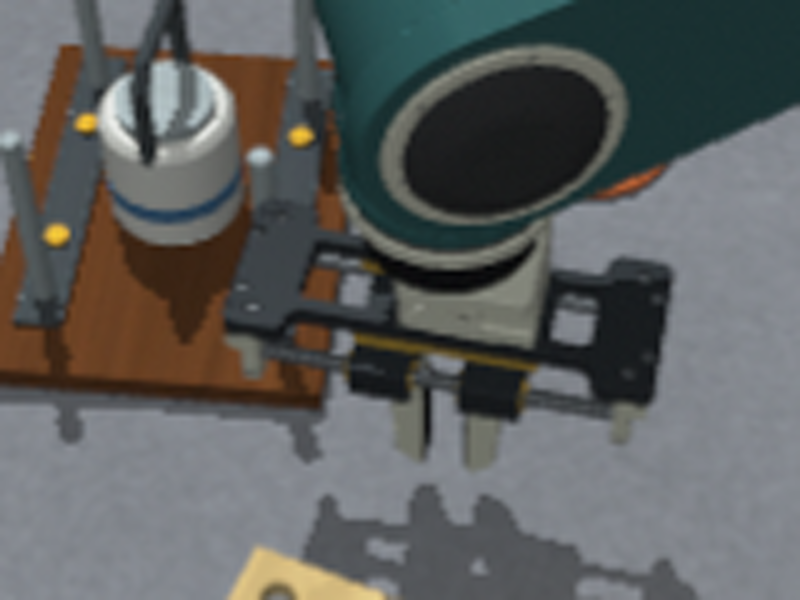

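Finger tips at (415,460) and (480,468), with their shadows separated at (428,490): still above the table. I'll keep creeping down until there is contact.

>>> send_rows:
  series:
    - {"translation": [0,0,0.003],"twist": 0}
    - {"translation": [0,0,0.006],"twist": 0}
    - {"translation": [0,0,0.008],"twist": 0}
    - {"translation": [0,0,0.01],"twist": 0}
    - {"translation": [0,0,0.01],"twist": 0}

```text
time: 7.15
eef_pos: [0.5173, 0.1671, 0.016]
ee_rot: [-179.6, 0.3, 78.2]
ft_force: [0.7, 0.2, -0.7]
grip_width: 0.0189
```

>>> send_rows:
  series:
    - {"translation": [0,0,0.001],"twist": 0}
    - {"translation": [0,0,0.002],"twist": 0}
    - {"translation": [0,0,0.003],"twist": 0}
    - {"translation": [0,0,0.004],"twist": 0}
    - {"translation": [0,0,0.005],"twist": 0}

```text
time: 7.65
eef_pos: [0.5172, 0.1671, 0.0109]
ee_rot: [-179.6, 0.3, 78.2]
ft_force: [0.8, 0.2, 0.0]
grip_width: 0.0187
```

>>> send_rows:
  series:
    - {"translation": [0,0,0.001],"twist": 0}
    - {"translation": [0,0,0.002],"twist": 0}
    - {"translation": [0,0,0.003],"twist": 0}
    - {"translation": [0,0,0.004],"twist": 0}
    - {"translation": [0,0,0.005],"twist": 0}

```text
time: 8.15
eef_pos: [0.5172, 0.1671, 0.0058]
ee_rot: [-179.6, 0.3, 78.2]
ft_force: [-0.3, -0.7, -0.1]
grip_width: 0.0187
```

```bash
python3 -c "
from h import *
go(.52,.17,.02,78.5)
a=snapshot('side');crop(a,'p7s',260,220,400,320,5)
"
```

```text
t 8.15 pos [0.5172 0.1671 0.0058] rpy [-179.62    0.25   78.17] F [-0.29 -0.74 -0.11] T [-0.06  0.09 -0.02] w 0.0187 j6 27.1
MOVE [ 0.0034  0.0021 -0.0142] twist -0.33
```

View pics/p7s.png

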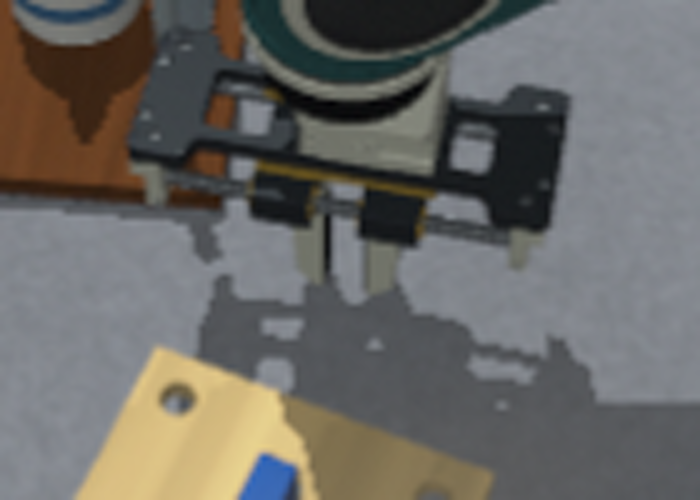

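The shadows nearly meet the tips (318,285). A few more millimetres.

>>> send_rows:
  series:
    - {"translation": [0,0,0.001],"twist": 0}
    - {"translation": [0,0,0.002],"twist": 0}
    - {"translation": [0,0,0.003],"twist": 0}
    - {"translation": [0,0,0.004],"twist": 0}
    - {"translation": [0,0,0.004],"twist": 0}

```text
time: 8.7
eef_pos: [0.517, 0.1671, 0.0015]
ee_rot: [-179.6, 0.3, 78.2]
ft_force: [1.1, 0.1, -0.2]
grip_width: 0.0185
```

>>> send_rows:
  series:
    - {"translation": [0,0,0.001],"twist": 0}
    - {"translation": [0,0,0.002],"twist": 0}
    - {"translation": [0,0,0.003],"twist": 0}
    - {"translation": [0,0,0.004],"twist": 0}
    - {"translation": [0,0,0.004],"twist": 0}

```text
time: 9.2
eef_pos: [0.5173, 0.1672, 0.001]
ee_rot: [-179.6, 0.3, 78.2]
ft_force: [-24.1, -6.3, 47.3]
grip_width: 0.0184
```

```bash
python3 -c "
from h import *
go(.52,.17,.02,78.5)
a=snapshot('side');crop(a,'p8s',290,240,370,300,9)
"
```

```text
t 9.2 pos [0.5173 0.1672 0.001 ] rpy [-179.62    0.26   78.18] F [-24.09  -6.34  47.3 ] T [-1.34  4.46 -0.06] w 0.0184 j6 27.1
MOVE [ 0.0032  0.0019 -0.0191] twist -0.32
```

View pics/p8s.png

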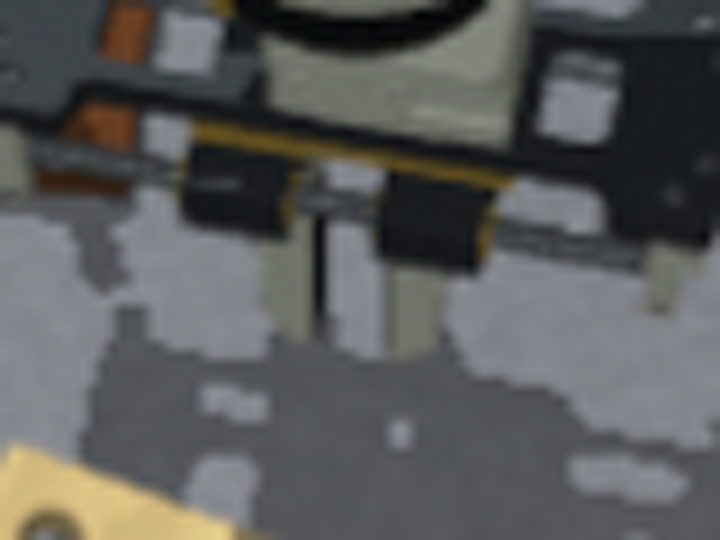

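Contact: reported TCP z ≈ 0.001 with the tips on the table, so the tips are about 24 mm higher than nominal. With the tips at z=0 I can also check x and y from this picture: the tips' near edges are at (290,340) and (415,352).

```bash
python3 -c "
from h import *
a=snapshot('side');b=snapshot('top')
f=lambda P,x,y,k=6:[(x+(u+.5)/k-.5,y+(v+.5)/k-.5) for u,v in P]
# left tip bottom L,R ; right tip bottom L,R
print(onz(a,f([(275,335),(318,342),(388,355),(442,352)],290,240,9),0).round(4))
go(.517,.167,.02,78.5)
crop(b,'p8t',200,120,290,210,7)
print((proj(b,[.517,.167,0])-[200,120]+.5)*7)
"
```

```text
[[0.5399 0.1701 0.    ]
 [0.5282 0.1722 0.    ]
 [0.5093 0.1761 0.    ]
 [0.4946 0.175  0.    ]]
t 9.35 pos [0.5173 0.1672 0.001 ] rpy [-179.62    0.26   78.18] F [-24.78  -7.01  47.55] T [-1.36  4.42 -0.02] w 0.0188 j6 27.1
MOVE [-0.0003 -0.0004 -0.019 ] twist -0.32
[[367.84558772 645.35489734]]
```

View pics/p8t.png

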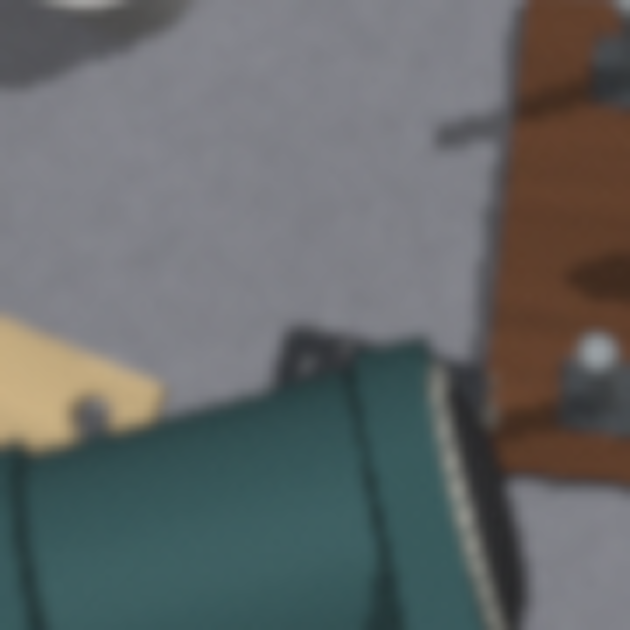

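>>> send_rows:
  series:
    - {"translation": [0,0,-0.01],"twist": 0}
    - {"translation": [0,0,-0.03],"twist": 0}
    - {"translation": [0,0,-0.06],"twist": 0}
    - {"translation": [0,0,-0.1],"twist": 0}
    - {"translation": [0,0,-0.14],"twist": 0}
  grip: 0

```text
time: 9.85
eef_pos: [0.518, 0.1675, 0.1423]
ee_rot: [-179.6, 0.3, 78.2]
ft_force: [-0.0, 0.9, 0.9]
grip_width: 0.0539
```

The xy matches within 1–2 mm: tips measured at (0.518, 0.166), reported (0.517, 0.167). Only z is off, so tip height = reported z − 0.001 and grasp height = reported z + 0.018. Going back to the handle.

```bash
python3 -c "
from h import *
go(.663,-.002,.22,78.5)"
```

```text
t 9.85 pos [0.518  0.1675 0.1423] rpy [-179.6     0.27   78.18] F [-0.03  0.89  0.9 ] T [-0.07  0.05  0.  ] w 0.0539 j6 27.1
MOVE [-0.1366  0.1761 -0.0783] twist -0.32
```

>>> send_rows:
  series:
    - {"translation": [-0.015,0.02,-0.05],"twist": 0}
    - {"translation": [-0.045,0.06,-0.078],"twist": 0}
    - {"translation": [-0.075,0.097,-0.078],"twist": 0}
    - {"translation": [-0.105,0.136,-0.078],"twist": 0}
    - {"translation": [-0.137,0.176,-0.078],"twist": 0}

```text
time: 10.35
eef_pos: [0.658, 0.0033, 0.2204]
ee_rot: [-179.7, 0.3, 78.2]
ft_force: [1.2, 0.6, -0.4]
grip_width: 0.0912
```

```bash
python3 -c "
from h import *
go(.663,-.002,.123,78.5)"
```

```text
t 10.35 pos [0.658  0.0033 0.2204] rpy [-179.66    0.25   78.19] F [ 1.16  0.62 -0.39] T [-0.04  0.06 -0.04] w 0.0912 j6 10.0
MOVE [-0.0037  0.0066  0.0973] twist -0.31
```

>>> send_rows:
  series:
    - {"translation": [-0.004,0.006,0.02],"twist": 0}
    - {"translation": [-0.004,0.006,0.045],"twist": 0}
    - {"translation": [-0.004,0.006,0.07],"twist": 0}
    - {"translation": [-0.004,0.006,0.09],"twist": 0}
    - {"translation": [-0.004,0.006,0.097],"twist": 0}

```text
time: 10.85
eef_pos: [0.6615, -0.0022, 0.1209]
ee_rot: [-179.5, 0.3, 78.2]
ft_force: [0.2, -0.2, -0.8]
grip_width: 0.0928
```

```bash
python3 -c "
from h import *
go(.663,-.002,.123,78.5)
a=snapshot('side');crop(a,'p9s',230,130,330,220,7)"
```

```text
t 10.85 pos [ 0.6615 -0.0022  0.1209] rpy [-179.5     0.28   78.18] F [ 0.22 -0.16 -0.83] T [-0.06  0.07  0.01] w 0.0928 j6 9.5
MOVE [ 0.0005  0.0014 -0.0021] twist -0.32
```

View pics/p9s.png

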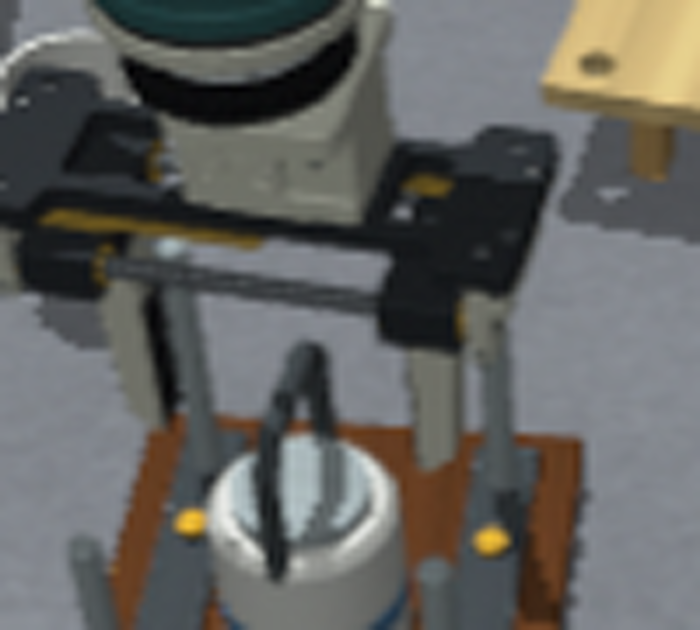

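Tips at (160,425) and (435,465), well below the handle top (310,350). Closing.

>>> send_rows:
  series:
    - {"translation": [0,0.001,0],"twist": 0}
    - {"translation": [0,0.001,0],"twist": 0}
    - {"translation": [0,0.001,0],"twist": 0}
    - {"translation": [0,0.001,0],"twist": 0}
    - {"translation": [0,0.001,0],"twist": 0}
  grip: 1

```text
time: 11.4
eef_pos: [0.6628, -0.0024, 0.1216]
ee_rot: [-179.5, 0.3, 78.2]
ft_force: [0.2, -0.5, -0.4]
grip_width: 0.0575
```

>>> send_rows:
  series:
    - {"translation": [0,0,0],"twist": 0}
    - {"translation": [0,0,0],"twist": 0}
    - {"translation": [0,0,0],"twist": 0}
    - {"translation": [0,0,0],"twist": 0}
    - {"translation": [0,0,0],"twist": 0}

```text
time: 11.9
eef_pos: [0.6627, -0.0024, 0.1215]
ee_rot: [-179.5, 0.3, 78.2]
ft_force: [-0.4, 0.6, -0.1]
grip_width: 0.0175
```

>>> send_rows:
  series:
    - {"translation": [0,0,0],"twist": 0}
    - {"translation": [0,0,0],"twist": 0}
    - {"translation": [0,0,0],"twist": 0}
    - {"translation": [0,0,-0.003],"twist": 0}
    - {"translation": [0,0,-0.008],"twist": 0}

```text
time: 12.4
eef_pos: [0.6624, -0.0024, 0.1289]
ee_rot: [-179.5, 0.3, 78.2]
ft_force: [-0.0, 0.9, -5.2]
grip_width: 0.0088
```

Holding: width 9 mm and 5 N of weight. Lifting to clear the posts.

>>> send_rows:
  series:
    - {"translation": [0,0,-0.02],"twist": 0}
    - {"translation": [0,0,-0.05],"twist": 0}
    - {"translation": [0,0,-0.08],"twist": 0}
    - {"translation": [0,0,-0.11],"twist": 0}
    - {"translation": [0,0,-0.13],"twist": 0}

```text
time: 12.9
eef_pos: [0.6639, -0.002, 0.2615]
ee_rot: [-179.6, 0.3, 78.2]
ft_force: [-0.1, 0.1, -4.8]
grip_width: 0.0088
```

```bash
python3 -c "
from h import *
go(.4378,-.060,.25,78.5)
a=snapshot('side');crop(a,'p10s',220,70,340,190,5)"
```

```text
t 12.9 pos [ 0.6639 -0.002   0.2615] rpy [-179.57    0.27   78.18] F [-0.05  0.06 -4.8 ] T [-0.1   0.02 -0.01] w 0.0088 j6 9.5
MOVE [-0.103  -0.2094  0.0136] twist -0.32
```

View pics/p10s.png

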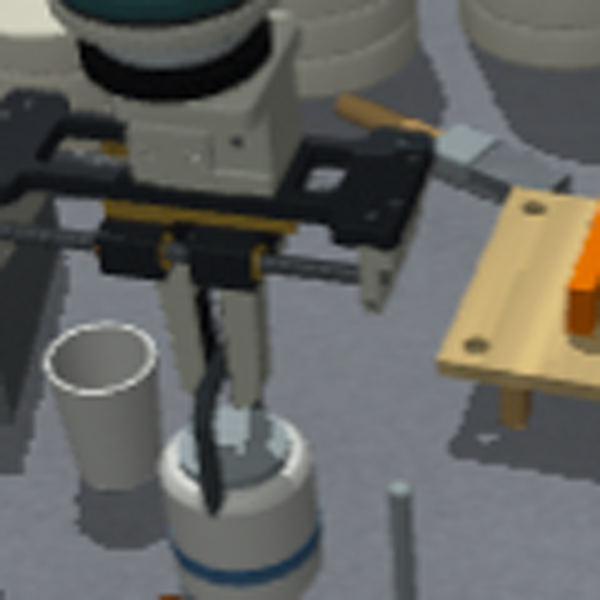

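The canister hangs upright in the jaws. On to the tile, moving smoothly.

>>> send_rows:
  series:
    - {"translation": [-0.005,-0.01,0],"twist": 0}
    - {"translation": [-0.018,-0.036,0],"twist": 0}
    - {"translation": [-0.035,-0.07,0],"twist": 0}
    - {"translation": [-0.052,-0.105,0],"twist": 0}
    - {"translation": [-0.068,-0.138,0],"twist": 0}

```text
time: 13.45
eef_pos: [0.513, -0.0406, 0.2636]
ee_rot: [-179.6, 0.3, 78.2]
ft_force: [0.1, -1.0, -5.8]
grip_width: 0.0091
```

```bash
python3 -c "
from h import *
go(.4378,-.060,.15,78.5)"
```

```text
t 13.45 pos [ 0.513  -0.0406  0.2636] rpy [-179.64    0.26   78.19] F [ 0.06 -1.04 -5.76] T [-0.09  0.06  0.03] w 0.0091 j6 4.6
MOVE [-0.0339 -0.0689  0.1142] twist -0.31
```

>>> send_rows:
  series:
    - {"translation": [-0.014,-0.028,0.01],"twist": 0}
    - {"translation": [-0.026,-0.052,0.035],"twist": 0}
    - {"translation": [-0.032,-0.065,0.065],"twist": 0}
    - {"translation": [-0.034,-0.069,0.095],"twist": 0}
    - {"translation": [-0.034,-0.069,0.11],"twist": 0}

```text
time: 13.95
eef_pos: [0.4354, -0.0601, 0.1506]
ee_rot: [-179.5, 0.3, 78.2]
ft_force: [0.0, 0.3, -5.3]
grip_width: 0.0085
```

```bash
python3 -c "
from h import *
go(.4378,-.060,.1125,78.5)
a=snapshot('side');crop(a,'p11s',290,110,420,230,5)"
```

```text
t 13.95 pos [ 0.4354 -0.0601  0.1506] rpy [-179.45    0.27   78.16] F [ 0.03  0.28 -5.29] T [-0.1   0.06 -0.02] w 0.0085 j6 0.9
MOVE [0.0007 0.0027 0.038 ] twist -0.34
```

View pics/p11s.png

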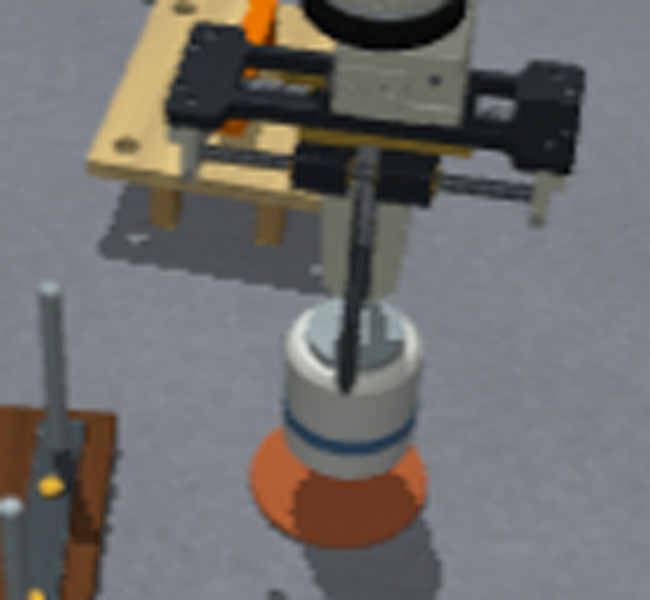

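The canister is upright above the tile, its base at about (348,470) and the tile at (340,490). Lowering gently.

>>> send_rows:
  series:
    - {"translation": [0,0.002,0.01],"twist": 0}
    - {"translation": [0,0.002,0.02],"twist": 0}
    - {"translation": [0,0.002,0.028],"twist": 0}
    - {"translation": [0,0.002,0.033],"twist": 0}
    - {"translation": [0,0.002,0.035],"twist": 0}

```text
time: 14.5
eef_pos: [0.4372, -0.0604, 0.114]
ee_rot: [-179.3, 0.3, 78.2]
ft_force: [-0.1, -1.0, -5.1]
grip_width: 0.0088
```

>>> send_rows:
  series:
    - {"translation": [0,0,0.001],"twist": 0}
    - {"translation": [0,0,0.002],"twist": 0}
    - {"translation": [0,0,0.003],"twist": 0}
    - {"translation": [0,0,0.004],"twist": 0}
    - {"translation": [0,0,0.004],"twist": 0}

```text
time: 15.0
eef_pos: [0.4378, -0.0606, 0.1115]
ee_rot: [-179.5, 0.3, 78.2]
ft_force: [-3.1, -0.6, 7.1]
grip_width: 0.0088
```

Touched down: the force swung from −5 to +7 N. Releasing.

>>> send_rows:
  series:
    - {"translation": [0,0,-0.001],"twist": 0}
    - {"translation": [0,0,-0.001],"twist": 0}
    - {"translation": [0,0,-0.001],"twist": 0}
    - {"translation": [0,0,-0.001],"twist": 0}
    - {"translation": [0,0,-0.001],"twist": 0}
  grip: 0.3

```text
time: 15.5
eef_pos: [0.4378, -0.0606, 0.1125]
ee_rot: [-179.5, 0.3, 78.2]
ft_force: [0.4, -1.0, -0.5]
grip_width: 0.0439
```

>>> send_rows:
  series:
    - {"translation": [0,0,-0.015],"twist": 0}
    - {"translation": [0,0,-0.045],"twist": 0}
    - {"translation": [0,0,-0.08],"twist": 0}
    - {"translation": [0,0,-0.11],"twist": 0}
    - {"translation": [0,0,-0.13],"twist": 0}

```text
time: 16.0
eef_pos: [0.4394, -0.0603, 0.2461]
ee_rot: [-179.6, 0.3, 78.2]
ft_force: [0.8, -0.3, -1.1]
grip_width: 0.0649
```

```bash
python3 -c "
from h import *
go(.5667,.353,.2,67.8)
a=snapshot('side');crop(a,'p12s',290,110,420,230,5)"
```

```text
t 16.0 pos [ 0.4394 -0.0603  0.2461] rpy [-179.62    0.27   78.17] F [ 0.78 -0.31 -1.15] T [-0.08  0.05  0.05] w 0.0649 j6 0.9
MOVE [0.4308 0.0402 0.0438] twist 10.37
```

View pics/p12s.png

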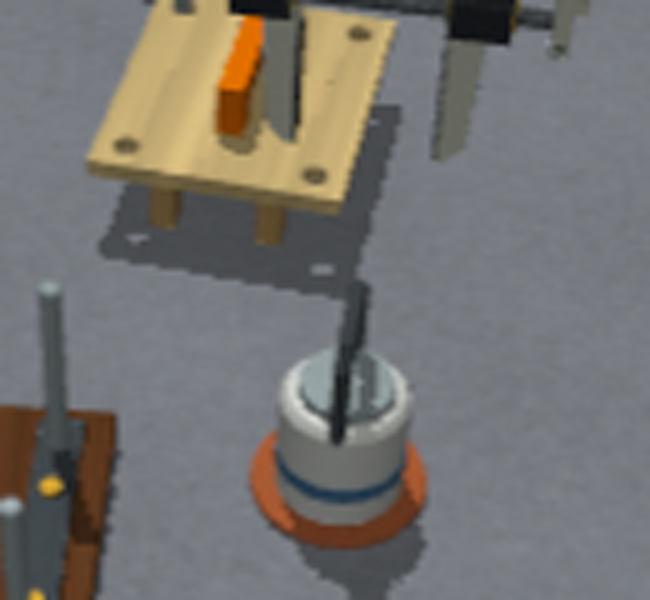

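Canister is upright in the tile's middle, base at (342,510) and tile at (340,490), and released. Now the blue board.

>>> send_rows:
  series:
    - {"translation": [0.03,0.003,0.01],"twist": 2}
    - {"translation": [0.08,0.008,0.03],"twist": 4}
    - {"translation": [0.13,0.012,0.04],"twist": 6}
    - {"translation": [0.18,0.017,0.044],"twist": 8}
    - {"translation": [0.23,0.022,0.044],"twist": 10}
  grip: 0.2

```text
time: 16.55
eef_pos: [0.5066, 0.1567, 0.2036]
ee_rot: [-179.8, 0.3, 68.1]
ft_force: [0.8, -0.6, 0.4]
grip_width: 0.0746
```

```bash
python3 -c "
from h import *
go(.5667,.353,.16,67.9)"
```

```text
t 16.55 pos [0.5066 0.1567 0.2036] rpy [-179.83    0.31   68.09] F [ 0.85 -0.61  0.38] T [-0.08  0.14 -0.01] w 0.0746 j6 36.4
MOVE [ 0.2048 -0.0174  0.0426] twist 0.19
```

>>> send_rows:
  series:
    - {"translation": [0.045,-0.004,0],"twist": 0}
    - {"translation": [0.09,-0.008,0.01],"twist": 0}
    - {"translation": [0.14,-0.012,0.02],"twist": 0}
    - {"translation": [0.185,-0.016,0.035],"twist": 0}
    - {"translation": [0.203,-0.0175,0.042],"twist": 0}

```text
time: 17.05
eef_pos: [0.5658, 0.3546, 0.159]
ee_rot: [-179.7, 0.4, 68.2]
ft_force: [0.2, -0.3, -0.2]
grip_width: 0.0746
```

```bash
python3 -c "
from h import *
go(.5667,.353,.062,67.9)
a=snapshot('side');crop(a,'p13s',230,240,380,390,4)"
```

```text
t 17.05 pos [0.5658 0.3546 0.159 ] rpy [-179.75    0.37   68.21] F [ 0.24 -0.27 -0.23] T [-0.07  0.05 -0.05] w 0.0746 j6 51.7
MOVE [-0.0006  0.0018  0.097 ] twist 0.31
```

View pics/p13s.png

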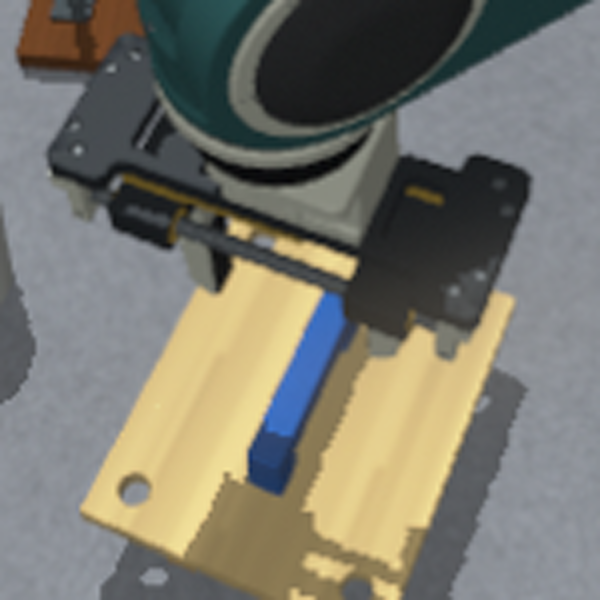

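Jaws straddle the blue bar (bar middle about (295,390), finger tips (210,285) and (380,350)). Descending.

>>> send_rows:
  series:
    - {"translation": [-0.001,0.001,0.02],"twist": 0.3}
    - {"translation": [-0.001,0.001,0.045],"twist": 0.3}
    - {"translation": [-0.001,0.001,0.07],"twist": 0.3}
    - {"translation": [-0.001,0.001,0.088],"twist": 0.3}
    - {"translation": [-0.001,0.001,0.094],"twist": 0.3}

```text
time: 17.6
eef_pos: [0.5651, 0.3529, 0.0624]
ee_rot: [-179.6, 0.5, 67.9]
ft_force: [-0.4, -0.4, 0.6]
grip_width: 0.0743
```

>>> send_rows:
  series:
    - {"translation": [0,0,0],"twist": 0}
    - {"translation": [0,0,0],"twist": 0}
    - {"translation": [0,0,0],"twist": 0}
    - {"translation": [0,0,0],"twist": 0}
    - {"translation": [0,0,0],"twist": 0}
  grip: 1

```text
time: 18.1
eef_pos: [0.5653, 0.353, 0.063]
ee_rot: [-179.7, 0.5, 67.9]
ft_force: [0.4, 0.8, -0.5]
grip_width: 0.0392
```

>>> send_rows:
  series:
    - {"translation": [0,0,0],"twist": 0}
    - {"translation": [0,0,0],"twist": 0}
    - {"translation": [0,0,0],"twist": 0}
    - {"translation": [0,0,0],"twist": 0}
    - {"translation": [0,0,0],"twist": 0}

```text
time: 18.6
eef_pos: [0.5653, 0.353, 0.0631]
ee_rot: [-179.7, 0.5, 67.9]
ft_force: [-1.5, 0.2, 0.4]
grip_width: 0.0174
```

```bash
python3 -c "
from h import *
go(.5667,.353,.062,67.9)
a=snapshot('side');crop(a,'p14s',230,240,380,390,4)"
```

```text
t 18.6 pos [0.5653 0.353  0.0631] rpy [-179.66    0.47   67.92] F [-1.51  0.18  0.41] T [-0.15  0.2  -0.02] w 0.0174 j6 51.9
MOVE [0.0005 0.0013 0.0011] twist 0.02
```

View pics/p14s.png

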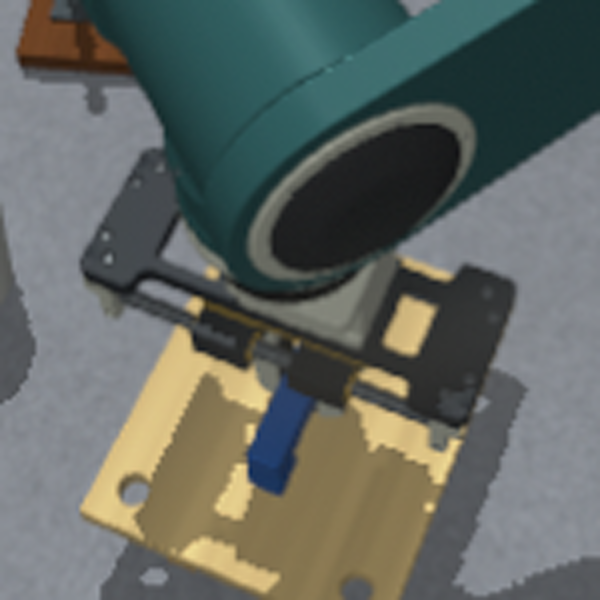

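The bar is held: width 17.4 mm, no side load. Lifting, with feet height = reported z − 0.063.

>>> send_rows:
  series:
    - {"translation": [0,0,-0.01],"twist": 0}
    - {"translation": [0,0,-0.04],"twist": 0}
    - {"translation": [0,0,-0.08],"twist": 0}
    - {"translation": [0,0,-0.12],"twist": 0}
    - {"translation": [0,0,-0.16],"twist": 0}

```text
time: 19.15
eef_pos: [0.5664, 0.3537, 0.2249]
ee_rot: [-179.6, 0.5, 67.9]
ft_force: [0.2, 0.1, -3.0]
grip_width: 0.0179
```

>>> send_rows:
  series:
    - {"translation": [0,0,-0.01],"twist": 0}
    - {"translation": [0,0,-0.01],"twist": 0}
    - {"translation": [0,0,-0.01],"twist": 0}
    - {"translation": [0,0,-0.01],"twist": 0}
    - {"translation": [0,0,-0.01],"twist": 0}

```text
time: 19.65
eef_pos: [0.5661, 0.3535, 0.2328]
ee_rot: [-179.5, 0.6, 67.9]
ft_force: [-0.0, 0.3, -3.5]
grip_width: 0.0181
```

```bash
python3 -c "
from h import *
go(.6605,-.0017,.236,85.5)
a=snapshot('side');cv2.imwrite('pics/p15s.png',a['frame'][:,:,::-1])"
```

```text
t 19.65 pos [0.5661 0.3535 0.2328] rpy [-179.55    0.62   67.92] F [-0.    0.27 -3.5 ] T [-0.03  0.06  0.02] w 0.0181 j6 51.9
MOVE [-0.2937  0.221  -0.0018] twist -17.58
```

View pics/p15s.png

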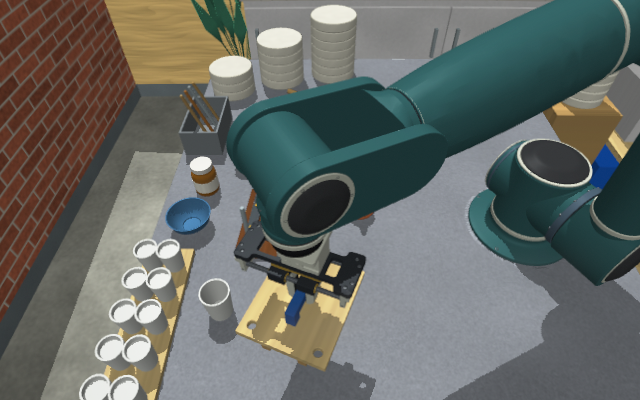

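The blue board is lifted and level. Carrying it towards the stand.

>>> send_rows:
  series:
    - {"translation": [-0.015,0.011,-0.004],"twist": -1}
    - {"translation": [-0.045,0.034,-0.004],"twist": -3}
    - {"translation": [-0.08,0.06,-0.004],"twist": -5}
    - {"translation": [-0.115,0.087,-0.004],"twist": -7}
    - {"translation": [-0.15,0.113,-0.004],"twist": -9}

```text
time: 20.2
eef_pos: [0.6146, 0.1705, 0.2374]
ee_rot: [-179.5, 0.5, 77.0]
ft_force: [1.5, 0.1, -3.6]
grip_width: 0.0178
```

```bash
python3 -c "
from h import *
go(.6605,-.0017,.236,85.5)"
```

```text
t 20.2 pos [0.6146 0.1705 0.2374] rpy [-179.45    0.53   77.02] F [ 1.53  0.06 -3.59] T [-0.05 -0.01 -0.02] w 0.0178 j6 26.3
MOVE [-0.1574  0.0834  0.0021] twist -8.48
```

>>> send_rows:
  series:
    - {"translation": [-0.04,0.021,0.002],"twist": -2}
    - {"translation": [-0.08,0.042,0.002],"twist": -4}
    - {"translation": [-0.115,0.061,0.002],"twist": -6}
    - {"translation": [-0.14,0.074,0.002],"twist": -8}
    - {"translation": [-0.156,0.083,0.002],"twist": -8.5}

```text
time: 20.7
eef_pos: [0.6606, -0.0025, 0.2353]
ee_rot: [-179.3, 0.5, 85.5]
ft_force: [-0.3, 0.4, -3.9]
grip_width: 0.0178
```

>>> send_rows:
  series:
    - {"translation": [0,0,0],"twist": 0}
    - {"translation": [0,0,0],"twist": 0}
    - {"translation": [0,0,0],"twist": 0}
    - {"translation": [0,0,0],"twist": 0}
    - {"translation": [0,0,0],"twist": 0}

```text
time: 21.2
eef_pos: [0.6605, -0.0017, 0.2353]
ee_rot: [-179.3, 0.5, 85.6]
ft_force: [0.0, -0.1, -4.3]
grip_width: 0.0175
```

```bash
python3 -c "
from h import *
go(.6605,-.0017,.236,85.5)
a=snapshot('side');b=snapshot('top');crop(a,'p16s',210,90,350,230,5)
crop(b,'p16t',240,90,390,210,5)"
```

```text
t 21.2 pos [ 0.6605 -0.0017  0.2353] rpy [-179.34    0.46   85.55] F [ 0.04 -0.06 -4.31] T [-0.03  0.06 -0.02] w 0.0175 j6 2.3
MOVE [ 0.      0.     -0.0007] twist 0.05
```

View pics/p16s.png

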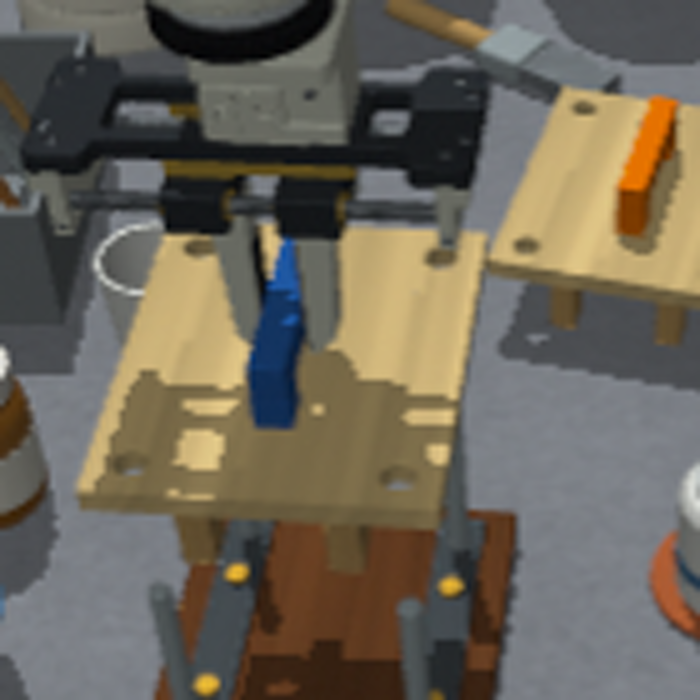

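View pics/p16t.png

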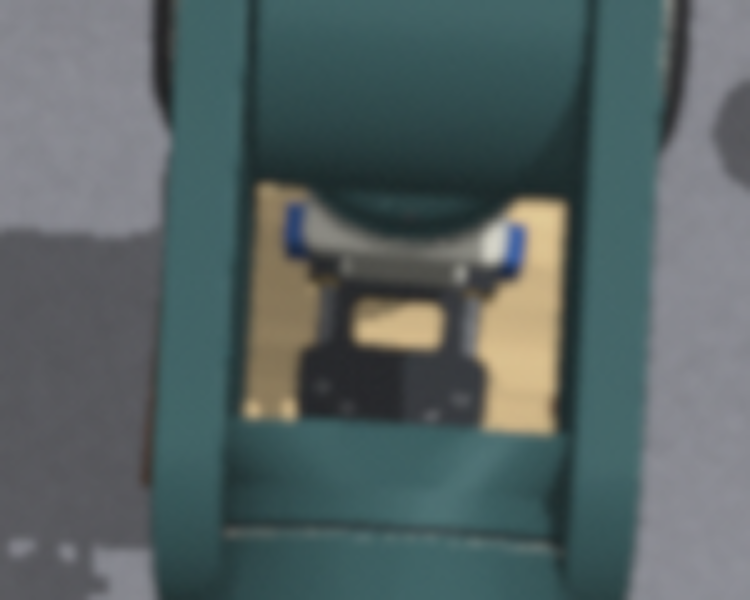

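The board is over the stand. Side-crop holes: (200,247), (440,257), (130,463), (400,478).

```bash
cat >> h.py <<'E'
def cr(P,x,y,k): return [(x+(u+.5)/k-.5,y+(v+.5)/k-.5) for u,v in P]
def pose(Q,n=""):
    c=Q.mean(0); y=(Q[2]-Q[0]+Q[3]-Q[1]); x=(Q[0]-Q[1]+Q[2]-Q[3])
    print(n,c.round(4),"yaw",np.degrees(np.arctan2(-y[0],y[1])).round(2),np.degrees(np.arctan2(x[1],x[0])).round(2),(np.linalg.norm(y)/2).round(4),(np.linalg.norm(x)/2).round(4))
E
python3 -c "
from h import *
a=snapshot('side')
crop(a,'p17s',215,130,325,200,7)
for z in (.224,.2262,.228):
  pose(onz(a,cr([(200,247),(440,257),(130,463),(400,478)],210,90,5),z))"
```

```text
[ 0.6615 -0.0034  0.224 ] yaw -4.17 -4.02 0.1518 0.1202
 [ 0.661  -0.001   0.2262] yaw -4.17 -4.02 0.1512 0.1198
 [0.6606 0.0011 0.228 ] yaw -4.17 -4.02 0.1508 0.1194
```

View pics/p17s.png

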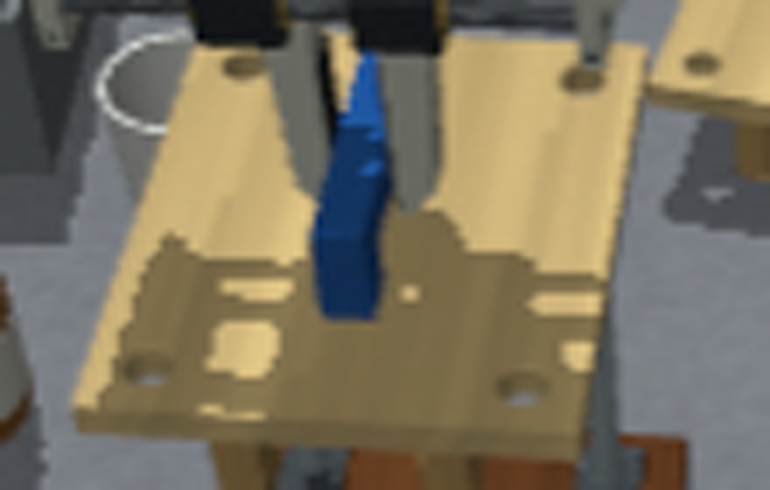

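The board measures (0.661, -0.001) with yaw -4.1°, against posts at (0.6604, -0.0011) and -4.5° in the same camera. Nearly aligned; small twist, and descend to just above the post tops.

>>> send_rows:
  series:
    - {"translation": [0,0,0.01],"twist": 0.3}
    - {"translation": [0,0,0.025],"twist": 0.3}
    - {"translation": [0,0,0.042],"twist": 0.3}
    - {"translation": [0,0,0.055],"twist": 0.3}
    - {"translation": [0,0,0.062],"twist": 0.3}

```text
time: 21.85
eef_pos: [0.6591, -0.0026, 0.1708]
ee_rot: [-179.2, 0.5, 85.2]
ft_force: [-0.1, 0.4, -4.0]
grip_width: 0.0179
```

>>> send_rows:
  series:
    - {"translation": [0,0,0],"twist": 0}
    - {"translation": [0,0,0],"twist": 0}
    - {"translation": [0,0,0],"twist": 0}
    - {"translation": [0,0,0],"twist": 0}
    - {"translation": [0,0,0],"twist": 0}

```text
time: 22.35
eef_pos: [0.6593, -0.0026, 0.1713]
ee_rot: [-179.2, 0.5, 85.2]
ft_force: [0.2, 1.1, -3.4]
grip_width: 0.0179
```

```bash
python3 -c "
from h import *
go(.6605,-.0017,.16,85.2)
a=snapshot('side');crop(a,'p18s',215,145,325,235,7)"
```

```text
t 22.35 pos [ 0.6593 -0.0026  0.1713] rpy [-179.24    0.47   85.23] F [ 0.24  1.07 -3.39] T [-0.08  0.06  0.03] w 0.0179 j6 2.6
MOVE [0.0011 0.0013 0.0113] twist 0.03
```

View pics/p18s.png

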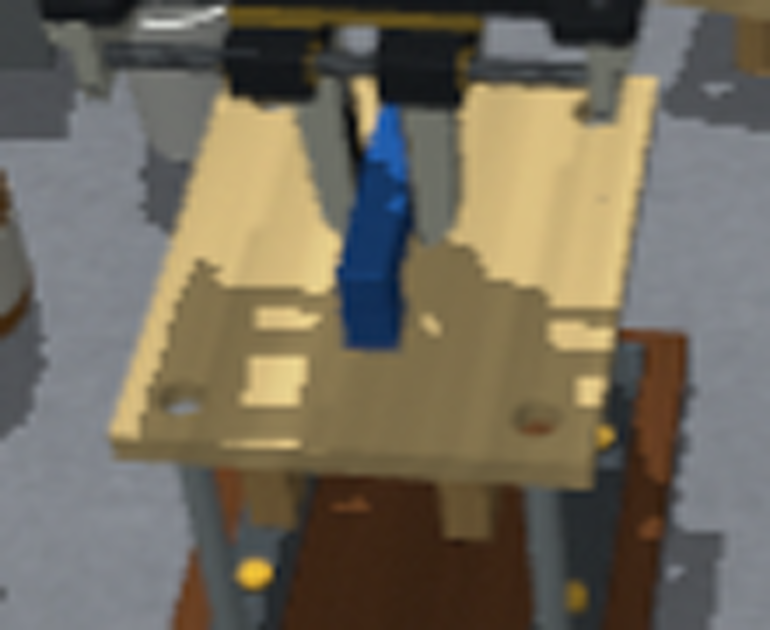

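```bash
python3 -c "
from h import *
a=snapshot('side')
print(onz(a,cr([(181,399),(537,418)],215,145,7),.1622))
go(.6602,-.0018,.15,85.2)"
```

```text
[[0.72563778 0.0697123  0.1622    ]
 [0.60651112 0.07751802 0.1622    ]]
t 22.45 pos [ 0.6592 -0.0026  0.1711] rpy [-179.22    0.47   85.23] F [ 0.52  0.97 -3.84] T [-0.06  0.01 -0.02] w 0.0178 j6 2.6
MOVE [0.001  0.0012 0.0211] twist 0.03
```

Near holes vs posts: (0.7256,0.0697) vs (0.7263,0.0693), and (0.6065,0.0775) vs (0.6071,0.0780). Under 1 mm off. Slow descent.

>>> send_rows:
  series:
    - {"translation": [0.0005,0.001,0.003],"twist": 0}
    - {"translation": [0.0005,0.001,0.007],"twist": 0}
    - {"translation": [0.0005,0.001,0.011],"twist": 0}
    - {"translation": [0.0005,0.001,0.015],"twist": 0}
    - {"translation": [0.0005,0.001,0.018],"twist": 0}

```text
time: 22.95
eef_pos: [0.6598, -0.0023, 0.1524]
ee_rot: [-179.2, 0.5, 85.2]
ft_force: [-0.5, -0.3, -3.6]
grip_width: 0.0174
```

```bash
python3 -c "
from h import *
go(.6600,-.0022,.14,85.2)
a=snapshot('side');crop(a,'p19s',215,145,325,235,7)"
```

```text
t 22.95 pos [ 0.6598 -0.0023  0.1524] rpy [-179.19    0.47   85.23] F [-0.45 -0.29 -3.58] T [-0.07  0.08 -0.02] w 0.0174 j6 2.6
MOVE [0.0002 0.0003 0.0124] twist 0.03
```

View pics/p19s.png

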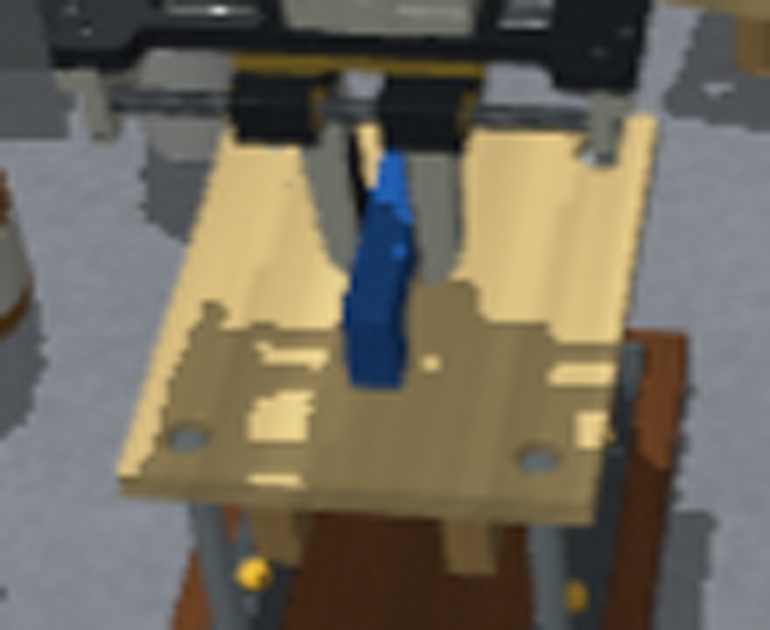

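Posts fill the holes at (188,437) and (537,458), with no contact force. Continuing down.

```bash
python3 -c "
from h import *
go(.6600,-.0022,.105,85.2)"
```

```text
t 23.0 pos [ 0.6597 -0.0023  0.152 ] rpy [-179.16    0.47   85.23] F [-0.23 -0.2  -4.19] T [-0.04  0.02  0.01] w 0.0177 j6 2.6
MOVE [0.0005 0.0009 0.047 ] twist 0.03
```

>>> send_rows:
  series:
    - {"translation": [0,0,0.008],"twist": 0}
    - {"translation": [0,0,0.018],"twist": 0}
    - {"translation": [0,0.001,0.028],"twist": 0}
    - {"translation": [0,0.001,0.038],"twist": 0}
    - {"translation": [0,0.001,0.046],"twist": 0}

```text
time: 23.5
eef_pos: [0.6598, -0.0027, 0.1046]
ee_rot: [-179.1, 0.5, 85.2]
ft_force: [0.5, 0.4, -4.4]
grip_width: 0.0179
```

```bash
python3 -c "
from h import *
go(.6600,-.0022,.08,85.2)"
```

```text
t 23.5 pos [ 0.6598 -0.0027  0.1046] rpy [-179.11    0.47   85.23] F [ 0.55  0.43 -4.35] T [-0.07  0.07  0.02] w 0.0179 j6 2.6
MOVE [0.0007 0.0006 0.0246] twist 0.03
```

>>> send_rows:
  series:
    - {"translation": [0.0005,0.0005,0.007],"twist": 0}
    - {"translation": [0.0005,0.0005,0.014],"twist": 0}
    - {"translation": [0.0005,0.0005,0.02],"twist": 0}
    - {"translation": [0.0005,0.0005,0.023],"twist": 0}
    - {"translation": [0.0005,0.0005,0.025],"twist": 0}

```text
time: 24.0
eef_pos: [0.6599, -0.0024, 0.0795]
ee_rot: [-179.1, 0.5, 85.2]
ft_force: [-9.2, 0.5, 13.7]
grip_width: 0.0177
```

>>> send_rows:
  series:
    - {"translation": [0,0,0.001],"twist": 0}
    - {"translation": [0,0,0.001],"twist": 0}
    - {"translation": [0,0,0.002],"twist": 0}
    - {"translation": [0,0,0.002],"twist": 0}
    - {"translation": [0,0,0.002],"twist": 0}

```text
time: 24.5
eef_pos: [0.6601, -0.0024, 0.0794]
ee_rot: [-179.2, 0.5, 85.2]
ft_force: [-10.1, 0.4, 13.7]
grip_width: 0.0174
```

```bash
python3 -c "
from h import *
go(.6600,-.0022,.08,85.2)
a=snapshot('side');crop(a,'p20s',215,145,325,265,6)"
```

```text
t 24.5 pos [ 0.6601 -0.0024  0.0794] rpy [-179.17    0.47   85.23] F [-10.07   0.36  13.73] T [-0.02  1.73 -0.06] w 0.0174 j6 2.6
MOVE [ 0.0002 -0.0001 -0.0006] twist 0.03
```

View pics/p20s.png

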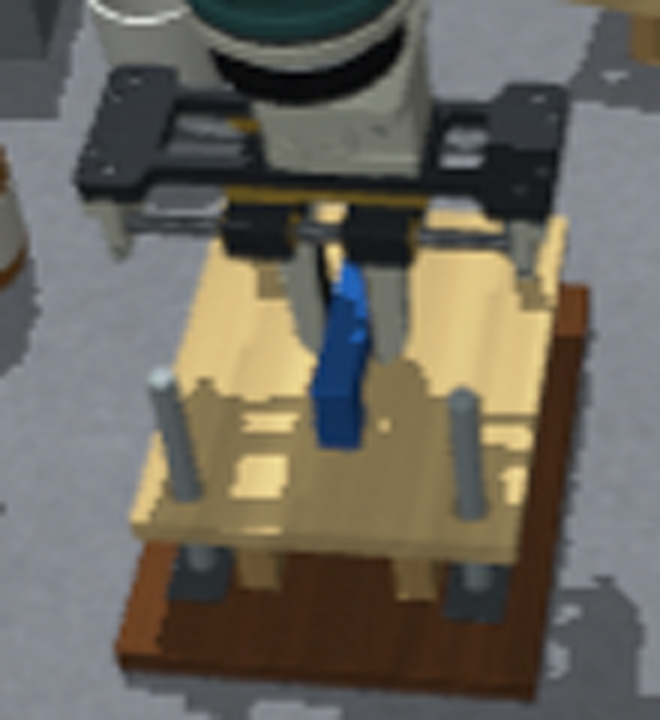

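Seated: reported z 0.0794 against 0.079 expected, and the posts come through at (175,440) and (465,450). Release and rise straight.

>>> send_rows:
  series:
    - {"translation": [0,0,-0.001],"twist": 0}
    - {"translation": [0,0,-0.001],"twist": 0}
    - {"translation": [0,0,-0.001],"twist": 0}
    - {"translation": [0,0,-0.001],"twist": 0}
    - {"translation": [0,0,-0.001],"twist": 0}
  grip: 0.45

```text
time: 25.05
eef_pos: [0.6602, -0.0025, 0.0803]
ee_rot: [-179.2, 0.5, 85.2]
ft_force: [-0.4, -0.6, 0.3]
grip_width: 0.0501
```

>>> send_rows:
  series:
    - {"translation": [0,0,-0.015],"twist": 0}
    - {"translation": [0,0,-0.05],"twist": 0}
    - {"translation": [0,0,-0.09],"twist": 0}
    - {"translation": [0,0,-0.12],"twist": 0}
    - {"translation": [0,0,-0.14],"twist": 0}

```text
time: 25.55
eef_pos: [0.6627, -0.0014, 0.2245]
ee_rot: [-179.4, 0.5, 85.2]
ft_force: [-0.0, -1.2, -0.4]
grip_width: 0.0509
```

```bash
python3 -c "
from h import *
go(.485,-.354,.20,75.9)
a=snapshot('side');crop(a,'p21s',215,145,395,265,4)
b=snapshot('top')"
```

```text
t 25.55 pos [ 0.6627 -0.0014  0.2245] rpy [-179.37    0.46   85.23] F [-0.04 -1.16 -0.44] T [-0.07  0.07 -0.02] w 0.0509 j6 2.6
MOVE [-0.3659 -0.1474  0.029 ] twist 9.33
```

View pics/p21s.png

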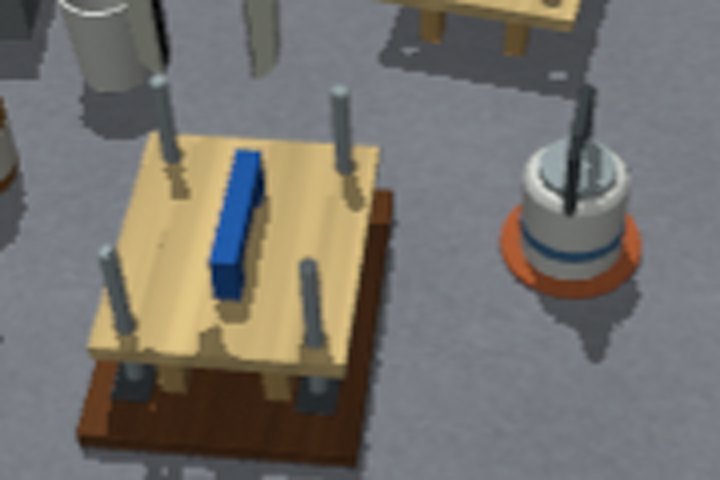

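The blue board sits level with all four posts through, tops at (160,80), (340,92), (108,252) and (308,262). The canister stands on the tile. Now the orange board.

>>> send_rows:
  series:
    - {"translation": [-0.03,-0.012,0],"twist": 2}
    - {"translation": [-0.075,-0.03,0.01],"twist": 4}
    - {"translation": [-0.12,-0.048,0.02],"twist": 6}
    - {"translation": [-0.165,-0.066,0.029],"twist": 8}
    - {"translation": [-0.21,-0.085,0.029],"twist": 9.3}
  grip: 0.35

```text
time: 26.15
eef_pos: [0.559, -0.205, 0.1964]
ee_rot: [-179.4, 0.5, 75.9]
ft_force: [0.5, -0.7, -0.7]
grip_width: 0.0607
```

```bash
python3 -c "
from h import *
go(.485,-.354,.16,75.9)"
```

```text
t 26.15 pos [ 0.559  -0.205   0.1964] rpy [-179.43    0.51   75.87] F [ 0.46 -0.71 -0.67] T [-0.04  0.03 -0.01] w 0.0607 j6 -8.1
MOVE [-0.1622 -0.035   0.0382] twist -0.03
```

>>> send_rows:
  series:
    - {"translation": [-0.04,-0.009,0],"twist": 0}
    - {"translation": [-0.08,-0.018,0.01],"twist": 0}
    - {"translation": [-0.12,-0.026,0.02],"twist": 0}
    - {"translation": [-0.15,-0.033,0.03],"twist": 0}
    - {"translation": [-0.162,-0.035,0.038],"twist": 0}

```text
time: 26.65
eef_pos: [0.4834, -0.3556, 0.159]
ee_rot: [-179.4, 0.5, 75.7]
ft_force: [-0.6, 1.5, -0.3]
grip_width: 0.0606
```

```bash
python3 -c "
from h import *
go(.485,-.354,.063,75.9)
a=snapshot('side');crop(a,'p22s',290,50,400,170,5)"
```

```text
t 26.65 pos [ 0.4834 -0.3556  0.159 ] rpy [-179.37    0.5    75.74] F [-0.56  1.48 -0.3 ] T [-0.04  0.1   0.01] w 0.0606 j6 -24.1
MOVE [0.0028 0.0022 0.096 ] twist -0.16
```

View pics/p22s.png

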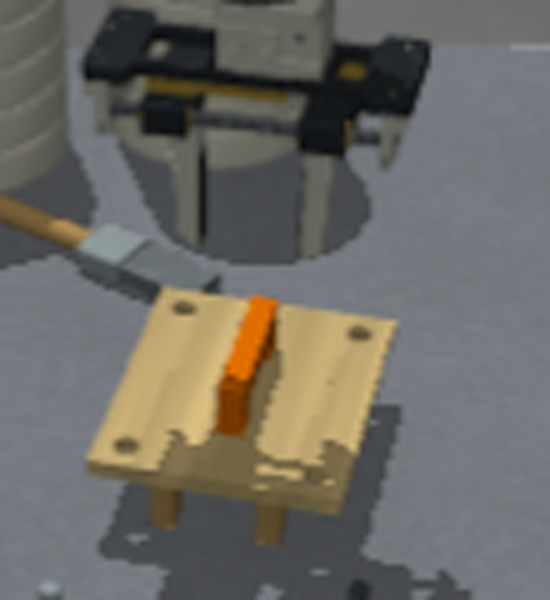

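Jaws open astride the orange bar, nothing else underneath. Descending and closing.

>>> send_rows:
  series:
    - {"translation": [0.003,0.002,0.02],"twist": 0}
    - {"translation": [0.003,0.002,0.045],"twist": 0}
    - {"translation": [0.003,0.002,0.07],"twist": 0}
    - {"translation": [0.003,0.002,0.088],"twist": 0}
    - {"translation": [0.003,0.002,0.094],"twist": 0}

```text
time: 27.2
eef_pos: [0.4844, -0.3521, 0.0616]
ee_rot: [-179.1, 0.4, 75.8]
ft_force: [0.9, 0.1, 0.1]
grip_width: 0.0604
```

>>> send_rows:
  series:
    - {"translation": [0,0,0],"twist": 0}
    - {"translation": [0,0,0],"twist": 0}
    - {"translation": [0,0,0],"twist": 0}
    - {"translation": [0,0,0],"twist": 0}
    - {"translation": [0,0,0],"twist": 0}
  grip: 1

```text
time: 27.7
eef_pos: [0.4847, -0.3522, 0.0622]
ee_rot: [-179.2, 0.4, 75.8]
ft_force: [0.9, -0.2, -0.4]
grip_width: 0.025
```

>>> send_rows:
  series:
    - {"translation": [0,0,0],"twist": 0}
    - {"translation": [0,0,0],"twist": 0}
    - {"translation": [0,0,0],"twist": 0}
    - {"translation": [0,0,0],"twist": 0}
    - {"translation": [0,0,0],"twist": 0}

```text
time: 28.2
eef_pos: [0.4846, -0.3523, 0.0624]
ee_rot: [-179.2, 0.4, 75.8]
ft_force: [-2.9, 1.3, 4.8]
grip_width: 0.0178
```

```bash
python3 -c "
from h import *
go(.485,-.354,.063,75.9)
a=snapshot('side');crop(a,'p23s',290,50,400,170,5)"
```

```text
t 28.2 pos [ 0.4846 -0.3523  0.0624] rpy [-179.19    0.43   75.78] F [-2.93  1.25  4.83] T [ 0.1   0.6  -0.03] w 0.0178 j6 -23.7
MOVE [-0.0015  0.0008 -0.0006] twist -0.12
```

View pics/p23s.png

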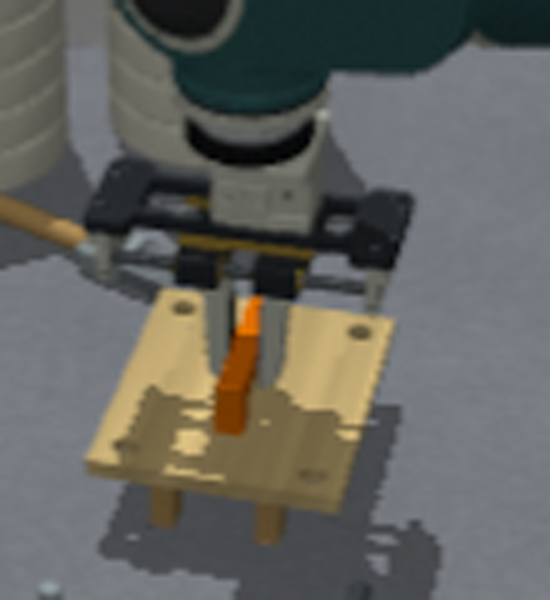

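Orange bar held: width 17.8 mm. TCP is about 1.5 mm along the bar from the board's middle. Feet height = reported z − 0.0624. Lifting.

>>> send_rows:
  series:
    - {"translation": [0,0,-0.01],"twist": 0}
    - {"translation": [0,0,-0.04],"twist": 0}
    - {"translation": [0,0,-0.08],"twist": 0}
    - {"translation": [0,0,-0.125],"twist": 0}
    - {"translation": [0,0,-0.17],"twist": 0}

```text
time: 28.75
eef_pos: [0.487, -0.3513, 0.2342]
ee_rot: [-179.2, 0.4, 75.8]
ft_force: [-0.0, -0.4, -2.9]
grip_width: 0.0178
```

```bash
python3 -c "
from h import *
go(.6603,-.0005,.236,85.2)"
```

```text
t 28.75 pos [ 0.487  -0.3513  0.2342] rpy [-179.17    0.41   75.79] F [-0.04 -0.39 -2.86] T [-0.1  -0.04  0.01] w 0.0178 j6 -23.7
MOVE [ 0.3826  0.0818 -0.0058] twist -9.41
```

>>> send_rows:
  series:
    - {"translation": [0.015,0.003,-0.005],"twist": 0}
    - {"translation": [0.05,0.011,-0.005],"twist": -1}
    - {"translation": [0.09,0.019,-0.005],"twist": -2}
    - {"translation": [0.135,0.029,-0.005],"twist": -3.5}
    - {"translation": [0.18,0.038,-0.005],"twist": -5}

```text
time: 29.25
eef_pos: [0.5684, -0.184, 0.2364]
ee_rot: [-179.1, 0.3, 80.8]
ft_force: [0.2, -0.5, -4.5]
grip_width: 0.0175
```

```bash
python3 -c "
from h import *
go(.6603,-.0005,.236,85.2)"
```

```text
t 29.25 pos [ 0.5684 -0.184   0.2364] rpy [-179.09    0.31   80.83] F [ 0.22 -0.51 -4.49] T [-0.1   0.02 -0.01] w 0.0175 j6 -11.0
MOVE [ 0.1958  0.0614 -0.0016] twist -4.37
```

>>> send_rows:
  series:
    - {"translation": [0.045,0.014,-0.002],"twist": -1}
    - {"translation": [0.09,0.028,-0.002],"twist": -2}
    - {"translation": [0.135,0.042,-0.002],"twist": -3}
    - {"translation": [0.17,0.053,-0.002],"twist": -4}
    - {"translation": [0.195,0.061,-0.002],"twist": -4.4}

```text
time: 29.75
eef_pos: [0.6601, 0.0018, 0.2351]
ee_rot: [-179.0, 0.2, 85.4]
ft_force: [-0.4, 0.2, -4.1]
grip_width: 0.0176
```

>>> send_rows:
  series:
    - {"translation": [0,0,0],"twist": 0}
    - {"translation": [0,0,0],"twist": 0}
    - {"translation": [0,0,0],"twist": 0}
    - {"translation": [0,0,0],"twist": 0}
    - {"translation": [0,0,0],"twist": 0}

```text
time: 30.25
eef_pos: [0.6599, 0.001, 0.2352]
ee_rot: [-179.0, 0.2, 85.3]
ft_force: [0.1, 0.1, -2.6]
grip_width: 0.0177
```

```bash
python3 -c "
from h import *
go(.6603,-.0005,.175,85.2)
a=snapshot('side');crop(a,'p24s',215,115,325,215,7)"
```

```text
t 30.25 pos [0.6599 0.001  0.2352] rpy [-178.99    0.21   85.31] F [ 0.07  0.08 -2.59] T [-0.12  0.07  0.  ] w 0.0177 j6 2.6
MOVE [-0.0013  0.0016  0.0602] twist 0.11
```

View pics/p24s.png

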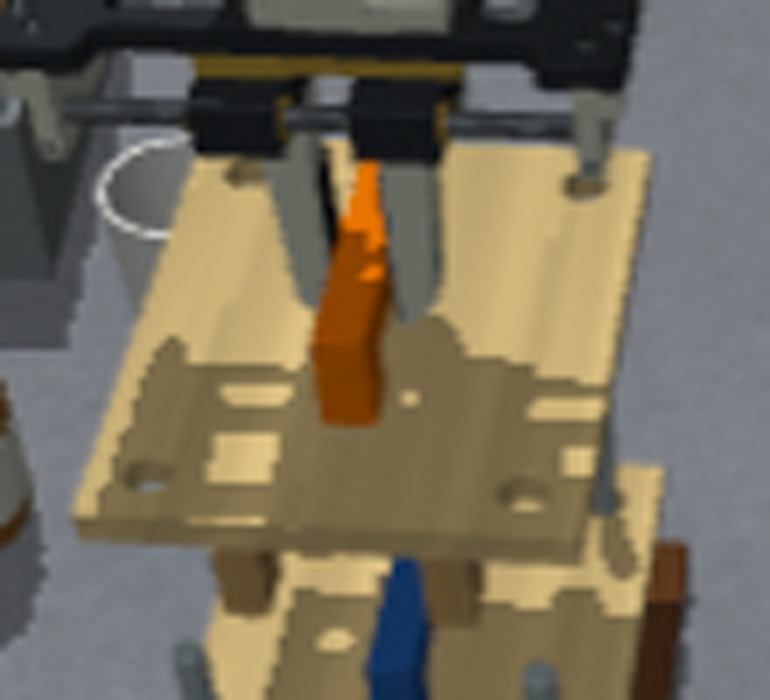

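Holes at (246,173), (586,186), (149,475) and (523,494).

```bash
python3 -c "
from h import *
a=snapshot('side')
Q=onz(a,cr([(246,173),(586,186),(149,475),(523,494)],215,115,7),.2268);pose(Q);print(Q.round(4))
go(.6603,-.0005,.175,85.2)"
```

```text
[6.603e-01 3.000e-04 2.268e-01] yaw -4.59 -3.67 0.1506 0.1195
[[ 0.7143 -0.0785  0.2268]
 [ 0.5944 -0.0711  0.2268]
 [ 0.7257  0.0713  0.2268]
 [ 0.607   0.0793  0.2268]]
t 30.35 pos [0.66   0.0012 0.2352] rpy [-178.99    0.21   85.33] F [-0.12 -0.41 -3.45] T [-0.02  0.03  0.05] w 0.0178 j6 2.6
MOVE [-0.0015  0.0015  0.0602] twist 0.13
```

>>> send_rows:
  series:
    - {"translation": [-0.001,0.0003,0.01],"twist": 0.1}
    - {"translation": [-0.0015,0.0006,0.025],"twist": 0.1}
    - {"translation": [-0.0015,0.001,0.042],"twist": 0.1}
    - {"translation": [-0.0015,0.0013,0.055],"twist": 0.1}
    - {"translation": [-0.0015,0.0015,0.06],"twist": 0.1}

```text
time: 30.85
eef_pos: [0.6595, -0.0004, 0.1724]
ee_rot: [-178.8, 0.2, 85.2]
ft_force: [-0.0, 0.6, -3.5]
grip_width: 0.0176
```

>>> send_rows:
  series:
    - {"translation": [0,0,0],"twist": 0}
    - {"translation": [0,0,0],"twist": 0}
    - {"translation": [0,0,0.002],"twist": 0}
    - {"translation": [0,0,0.003],"twist": 0}
    - {"translation": [0,0,0.003],"twist": 0}

```text
time: 31.35
eef_pos: [0.6595, -0.0005, 0.1696]
ee_rot: [-178.8, 0.2, 85.2]
ft_force: [-0.1, -0.4, -3.2]
grip_width: 0.0177
```

```bash
python3 -c "
from h import *
go(.6602,-.0004,.155,85.2)
a=snapshot('side');crop(a,'p25s',215,145,325,235,7)"
```

```text
t 31.35 pos [ 6.595e-01 -5.000e-04  1.696e-01] rpy [-178.84    0.22   85.23] F [-0.12 -0.43 -3.19] T [-0.07  0.1   0.03] w 0.0177 j6 2.6
MOVE [0.0002 0.0009 0.0146] twist 0.03
```

View pics/p25s.png

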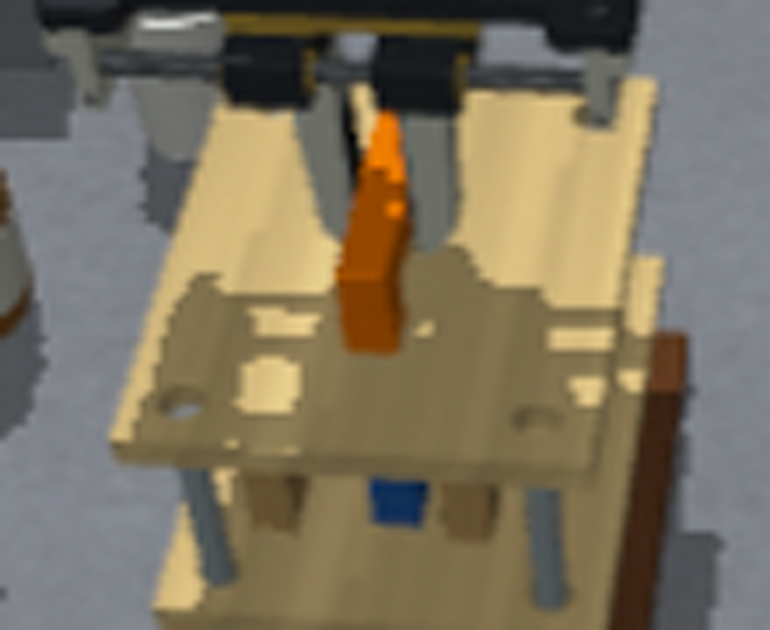

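Aligned like the blue one was at this stage. Slow entry.

>>> send_rows:
  series:
    - {"translation": [0.0002,0.0008,0.003],"twist": 0}
    - {"translation": [0.0002,0.0008,0.007],"twist": 0}
    - {"translation": [0.0002,0.0008,0.011],"twist": 0}
    - {"translation": [0.0002,0.0008,0.015],"twist": 0}
    - {"translation": [0.0002,0.0008,0.018],"twist": 0}

```text
time: 31.9
eef_pos: [0.6598, -0.0004, 0.151]
ee_rot: [-178.8, 0.2, 85.2]
ft_force: [0.1, -0.3, -3.9]
grip_width: 0.0177
```

```bash
python3 -c "
from h import *
go(.6602,-.0005,.1334,85.2)
a=snapshot('side');crop(a,'p26s',215,145,325,235,7)"
```

```text
t 31.9 pos [ 6.598e-01 -4.000e-04  1.510e-01] rpy [-178.81    0.22   85.23] F [ 0.09 -0.27 -3.91] T [-0.03  0.07  0.05] w 0.0177 j6 2.6
MOVE [-0.      0.0007  0.0176] twist 0.03
```

View pics/p26s.png

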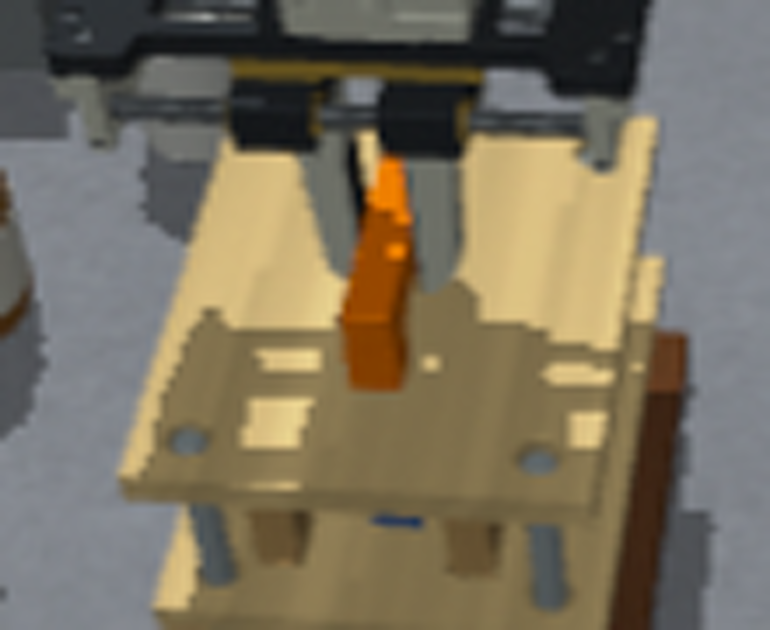

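Posts fill the holes at (188,440) and (538,460), with no contact force. Down to the seat.

>>> send_rows:
  series:
    - {"translation": [0,0.0003,0.004],"twist": 0}
    - {"translation": [0,0.0005,0.008],"twist": 0}
    - {"translation": [0,0.0006,0.012],"twist": 0}
    - {"translation": [0,0.0006,0.016],"twist": 0}
    - {"translation": [0,0.0006,0.018],"twist": 0}

```text
time: 32.45
eef_pos: [0.6599, -0.0004, 0.1324]
ee_rot: [-178.8, 0.2, 85.2]
ft_force: [-2.6, -0.1, 10.8]
grip_width: 0.0179
```

>>> send_rows:
  series:
    - {"translation": [0,0,0.001],"twist": 0}
    - {"translation": [0,0,0.001],"twist": 0}
    - {"translation": [0,0,0.002],"twist": 0}
    - {"translation": [0,0,0.002],"twist": 0}
    - {"translation": [0,0,0.002],"twist": 0}

```text
time: 32.95
eef_pos: [0.6604, -0.0004, 0.1325]
ee_rot: [-178.9, 0.2, 85.2]
ft_force: [-4.3, 0.1, 11.1]
grip_width: 0.0177
```

```bash
python3 -c "
from h import *
go(.6602,-.0005,.1324,85.2)
a=snapshot('side');crop(a,'p27s',215,135,325,255,6)"
```

```text
t 32.95 pos [ 6.604e-01 -4.000e-04  1.325e-01] rpy [-178.92    0.22   85.23] F [-4.29  0.14 11.13] T [-0.19  0.75 -0.  ] w 0.0177 j6 2.6
MOVE [-0.0001 -0.0002  0.0001] twist 0.03
```

View pics/p27s.png

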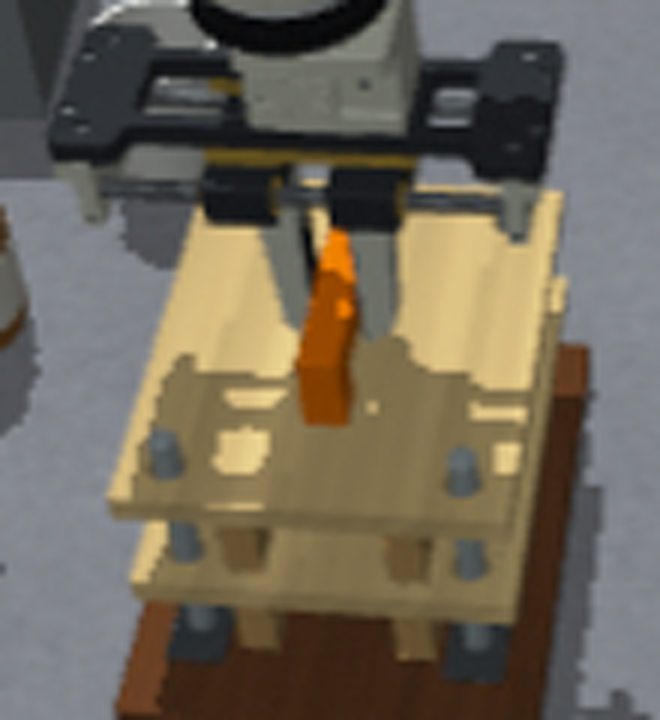

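Seated at reported z 0.1325, against 0.1324 expected. Release and rise.

>>> send_rows:
  series:
    - {"translation": [0,0,-0.001],"twist": 0}
    - {"translation": [0,0,-0.001],"twist": 0}
    - {"translation": [0,0,-0.001],"twist": 0}
    - {"translation": [0,0,-0.001],"twist": 0}
    - {"translation": [0,0,-0.001],"twist": 0}
  grip: 0.45

```text
time: 33.5
eef_pos: [0.6604, -0.0004, 0.1333]
ee_rot: [-178.9, 0.2, 85.2]
ft_force: [0.4, -0.0, -0.4]
grip_width: 0.0497
```

>>> send_rows:
  series:
    - {"translation": [0,0,-0.015],"twist": 0}
    - {"translation": [0,0,-0.05],"twist": 0}
    - {"translation": [0,0,-0.09],"twist": 0}
    - {"translation": [0,0,-0.13],"twist": 0}
    - {"translation": [0,0,-0.16],"twist": 0}

```text
time: 34.0
eef_pos: [0.6636, -0.0001, 0.2975]
ee_rot: [-179.1, 0.2, 85.2]
ft_force: [-0.3, 0.7, 1.4]
grip_width: 0.0512
```

>>> send_rows:
  series:
    - {"translation": [-0.01,-0.01,0],"twist": 0}
    - {"translation": [-0.03,-0.03,0],"twist": 0}
    - {"translation": [-0.05,-0.06,0],"twist": 0}
    - {"translation": [-0.07,-0.08,0],"twist": 0}
    - {"translation": [-0.08,-0.1,0],"twist": 0}

```text
time: 34.5
eef_pos: [0.5557, -0.0727, 0.2996]
ee_rot: [-179.1, 0.2, 85.2]
ft_force: [0.1, -0.0, -0.2]
grip_width: 0.0512
```

```bash
python3 -c "
from h import *
print(observe()['time'],observe()['eef_pos'],observe()['ft_force'])
a=snapshot('side');crop(a,'p28s',215,135,395,255,4);cv2.imwrite('pics/p28f.png',a['frame'][:,:,::-1])
b=snapshot('top');cv2.imwrite('pics/p28t.png',b['frame'][:,:,::-1])"
```

```text
34.5 [ 0.55569706 -0.07266788  0.29959509] [ 0.06862918 -0.02103116 -0.24730892]
```

View pics/p28s.png

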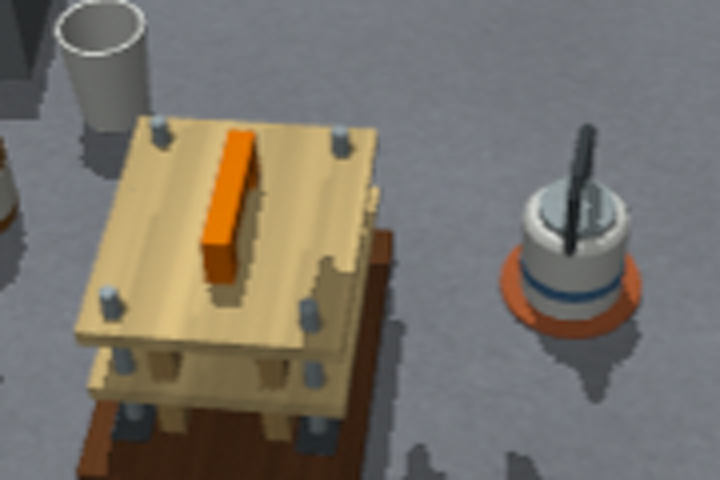

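View pics/p28f.png

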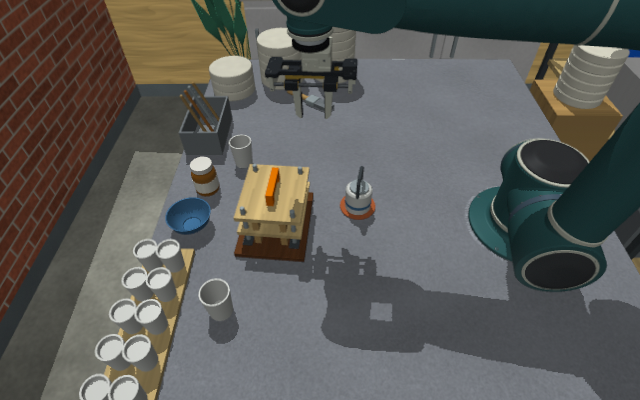

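Both boards are level with all four posts through, orange stubs at (160,130), (340,142), (112,303) and (308,316). The canister is upright on the tile, other objects where they were, arm clear. Handing in.

```bash
python3 -c "
from bench import finish_job
print(finish_job())"
```

```text
the job is handed in; nothing more can be done
None
```

The canister is on the tile and both boards are on the stand, blue below and orange above. I handed the job in at about 34.6 s of the 72 s allowed; it reported no verdict.

- **Canister:** it stands upright in the middle of the terracotta tile, and I felt the touchdown before letting go.
- **Boards:** I found the posts in both camera views and checked the board holes against them before each descent. Neither board met any resistance until it seated. The arm read 0.0794 m for blue (0.079 m expected) and 0.1325 m for orange (0.1324 m expected).
- **Last checks:** the final side picture shows all four posts through both boards, the boards level, and the cups, bowl and jar where they were. The gripper partly hid the brush in it. I saved a last top view but did not look at it. The wrist force was near zero and the arm was clear of everything.

**What disagreed:** the reported tool height did not match the stated fingertip length. The tips sit about 24 mm higher than stated, so my first grasp closed above the canister's handle without disturbing it. I lowered the fingers onto bare table (about 47 N on the fingers) to measure the offset and corrected every later height for it. The tool also tilted about 1° over the run, and I allowed for the sideways drift.

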